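# Tip the used vials from the cradle beaker into the waste tub and shut the tub

## Robot

A 7-joint arm with a two-finger parallel gripper is mounted at the origin on the work surface. World frame = base frame: x ahead of the robot, y to its left, z up, the work surface at z = 0. Lengths are in m, angles in rad, forces in N, time in s.
With the tool pointing down it reaches from about 0.425 to 0.975 m from the base axis. Payload 16.7 kg.
Tool frame: the origin (TCP) lies midway between the tips of the shut fingers; the grasp point (between the pads) lies 19 mm behind it; z points along the fingers, y is the line along which they close (so a half turn about z gives the same grasp; the last joint's range is limited). The gripper opens to 85 mm and grips with 20 to 120 N. Pads are 22 mm wide; open, the fingers measure 114 mm over their backs; the gripper's body (76 mm by 85 mm) begins 54 mm behind the grasp point. The pads swing forward as they close: fully open they stand 13 mm farther back than shut.
Start: joints at [-1.498, 0.426, 0.074, 1.606, -0.034, 1.111, -0.067], TCP at [0.149, 0.658, 0.231] pointing down, gripper open.
Joint ranges: [-2.85, 2.85], [-0.5, 2.14], [-1.23, 1.37], [0.21, 2.46], [-1.02, 4.16], [0.16, 2.05], [-2.73, 2.73]. Speed limits (rad/s): [1.89, 1.89, 2.39, 2.39, 3.01, 3.01, 3.01].

## Interface

Orientations are given as a unit quaternion [w, x, y, z].
In Python, from plant import readout, viewer, order gives the robot as it stands.
- The arm moves only by the tool jog_arm, never from a script. Its argument "increments" is a list of rows, each a list of 3 entries, a list of its own where there are three numbers: the shift along the tool's x, y, z in mm, then the turn, a rotation vector about the tool's x, y, z in rad, then the closure, from 0 (fully open) to 1 (shut). A call has 1 to 20 rows; each row shifts and turns the commanded pose from where the row before left it, along the tool's axes as they then stand; what a row does not reach is not made up. A row lasts 1/12 s, in which the tool goes at most 41.7 mm and 7.16 degrees, less where a joint would pass 70% of its speed; a pose out of reach is approached as far as the arm can. A call is refused whole if a number of a shift passes 41.7 or a number of a turn 0.125, either way. A call with a gripper value outside its range is refused whole. The fingers move at their own pace and stop on an object; "newtons" is the grip in N (left out, the last holds). Time passes only in rows, so rows that do not move let the fingers close. It gives the time, the measured TCP pose, the force, the opening and the grip force at its end, in the units of the state.
- readout.read_state(): the state, without advancing time (a new reading comes with each control period).
- viewer.read_camera(name): name is "scene" or "top" or "wrist"; returns (picture, depth): 480x640x3 uint8, red, green, blue; 480x640 float32, m along the optical axis (not along the pixel's ray), 0 where there is no reading.
- viewer.camera_model(name): a dict with "fovy" (degrees; the focal length in pixels is half the picture's height over the tangent of half this angle, whatever the lens; pixels are square), "cx", "cy" (the principal point, pixels), "xyz" and "orientation" of the camera in the world. Camera axes: x right, y down, z forward; pixel columns grow to the right and rows downward; lengths in m; the calibration is good to about 2 mm. The wrist camera is an equidistant fisheye: a pixel r from the principal point sees the ray r / f radians off the axis. A picture is of the moment at which its call begins: read the wrist's pose just before it. camera_model takes no time and is no camera call; for the wrist camera it gives the pose at the moment of the call.
- order.close_job(): hands the job in; it is judged then, once.
The state is a dict: "t": time; "joints": joint angles; "dq": joint speeds; "tau": joint torques, N m; "eef_pos": TCP position; "orientation": TCP orientation; "force": force on the tool from outside, world axes, zero at the start; "wrist_torque": the same for the moment, N m; "width": opening from 0.0 (shut) to 1.0 (fully open); "grasp_force": force on a finger pad.
Only numpy, scipy, OpenCV 4.12 (cv2) and the standard library are available. Lean on these libraries where they do the work, as an engineer would, in place of code of your own. Each camera call takes 0.05 s, during which the arm holds its last target. There are 200 camera calls.

## Task

Pull the side lever over to tip the beaker in its cradle and empty all four used vials into the waste tub, then ease the beaker back until it sits upright on its rest and fold the tub's lid fully shut. Move the lever smoothly without slamming the beaker either way, do not touch the vials with the gripper, and do not knock the lamp over the lever or disturb the bottle, flask and jar standing by.

Things in the scene. Friction and masses are not known exactly. Their poses are not given: they have to be found in the camera images.
- stand: Grey steel tipping stand, fixed: base plate 200 x 210 x 8 mm, two bearing uprights (outer faces at y -87 and +87 mm, tops 225 mm high). Origin on the bench below the middle of the pivot; z up, +y along the pivot towards the lever's side, -x is the pouring side, where the tub stands. May be turned a few degrees.
- pivot (a point): Middle of the cradle's pivot line, on the stand, 200 mm above the bench; axes as the stand's. The pivot runs along the stand's y.
- cradle (a joint): Tilt of the cradle, rad. 0 = beaker upright on its rest (a stop); grows as the mouth tips towards the stand's -x over the tub, to a stop at 2.45. The vials slide out near the end, beyond about 2; rock it if one hangs. The pivot is stiff (0.4 N m friction; with the weight 3 to 8 N at the knob), so the cradle stays where it is left.
- mouth (a point): Centre of the rim of the open steel beaker strapped in the cradle; moves with it; z is the beaker's axis. Beaker 120 mm across the rim, 130 mm high, 125 mm deep. At cradle 0 this point lies 45 mm behind (stand +x) and 55 mm above the pivot.
- grip (a point): Centre of the black ball knob, 40 mm across, on the end of the lever (12 mm rod); moves with the cradle: 160 mm along stand +y from the pivot's middle, 125 mm from the pivot line. At cradle 0 the lever leans 0.96 rad (55 deg) from vertical towards stand +x (knob 102 mm behind, 72 mm above the pivot); it turns 1:1 with the cradle, over the top to -x. Axes: the stand's when at 0.
- lamp: White bench lamp, fixed; its origin and axes are the stand's within 4 mm. Flat head 90 x 240 mm (x, y) centred at x +120, y +160 mm, underside 400 mm up: it hangs over the knob, front edge at x +75 mm, so a hand must slant in from the stand's -x side. Post 16 mm thick at x +235, y +30; foot 130 mm across; top of lamp 430 mm.
- tub: White plastic waste tub, fixed, on the stand's -x side: 160 x 220 mm outside (x, y), 110 mm high, walls and floor 4 mm. Origin at the centre of its underside, axes within 2 deg of the stand's.
- lid (a joint): Angle of the tub's hinged lid, rad. 0 = shut flat on the tub, 1.57 = upright, 2.1 = stop. It starts folded open, a little past upright. The stiff hinge (0.3 N m; 1 to 3 N at the free edge) keeps it wherever it is left, so it must be pressed right down.
- lid_hinge (a point): Middle of the lid's hinge line, on the tub's -y top edge (tub x 0, y -115, z 110 mm). The hinge runs along the tub's x: in opening, the free edge goes from the tub's +y side over the top to its -y side. Axes as the tub's.
- lid_edge (a point): Middle of the lid's free edge, on its outer (upper when shut) face, 230 mm from the hinge line; moves with the lid. Lid 168 x 228 mm, 5 mm thick (7 mm in its raised middle); a pull tab 60 mm wide reaches 19 mm beyond this point. Axes: the tub's when shut.
- vial1_mid (a point): Middle of used sample vial 1 of four, all alike: amber glass with a white screw cap, 28 mm across, 95 mm long, about 34 g; z along its length. The four start standing in the beaker.
- vial2_mid (a point): Middle of used sample vial 2 of four, all alike: amber glass with a white screw cap, 28 mm across, 95 mm long, about 34 g; z along its length. The four start standing in the beaker.
- vial3_mid (a point): Middle of used sample vial 3 of four, all alike: amber glass with a white screw cap, 28 mm across, 95 mm long, about 34 g; z along its length. The four start standing in the beaker.
- vial4_mid (a point): Middle of used sample vial 4 of four, all alike: amber glass with a white screw cap, 28 mm across, 95 mm long, about 34 g; z along its length. The four start standing in the beaker.
- bottle: Bystander: brown litre bottle, 95 mm across, 215 mm high, standing on the bench; origin at the centre of its underside.
- flask: Bystander: conical glass flask, 84 mm across the foot, 140 mm high; origin at the centre of its underside.
- jar: Bystander: white screw-cap jar, 72 mm across, 85 mm high; origin at the centre of its underside.

How it is judged:
By the outcome, as a careful person would: the job done as asked, in the order asked, and still so for the second after the job is handed in, with the robot touching nothing.
It also fails if it takes over 69 s, if anything falls off the work surface, if the arm or the gripper's body presses on something with over 40 N, if the wrist force passes 120 N, or if a joint passes its speed limit or range.

## Working session

There is one attempt and no reset: what is moved stays moved. The work goes in short steps, Python scripts to look and compute and a tool call to move; the robot and the scene stay as the last step left them, time stands still between calls to the robot, and variables do not carry over. Pictures are saved under pics/ and viewed, at most 10 in all, crops included, and the job is handed in when it is done.

Besides the shell and the picture viewer there is one more tool, called as name(argument=value, ...) on one line, values as JSON. jog_arm: Moves the arm, as the interface text tells. Its arguments: {"type":"object","properties":{"increments":{"type":"array"},"newtons":{"type":"number"}},"required":["increments"]}

```bash
ls; mkdir -p pics
python3 - <<'E'
from plant import readout, viewer
import cv2,numpy as np
s=readout.read_state(); print({k:np.round(v,3) for k,v in s.items()})
for n in("scene","top"):
    m=viewer.camera_model(n);print(n,m)
    p,d=viewer.read_camera(n); cv2.imwrite(f"pics/{n}0.png",p[:,:,::-1]); np.save(f"pics/{n}0.npy",d)
E
```

```text
pics
{'t': np.float64(0.0), 'joints': array([-1.498,  0.427,  0.074,  1.607, -0.034,  1.111, -0.067]), 'dq': array([0.001, 0.   , 0.   , 0.001, 0.001, 0.   , 0.   ]), 'tau': array([ 0.0000e+00, -9.4984e+01,  3.7620e+00, -4.6352e+01,  1.9000e-02,
        1.0000e-02, -0.0000e+00]), 'eef_pos': array([0.149, 0.658, 0.231]), 'orientation': array([-0.   ,  0.111,  0.994, -0.001]), 'force': array([ 0.221, -0.566,  0.183]), 'wrist_torque': array([ 0.   , -0.003,  0.051]), 'grasp_force': np.float64(0.0), 'width': np.float64(1.002)}
scene {'fovy': 49.46399114325854, 'cx': 306.5499178259761, 'cy': 237.60251540834773, 'xyz': array([ 0.53901379, -0.30111215,  1.19144383]), 'orientation': array([-0.15787462,  0.98741601, -0.00909918,  0.00155822])}
top {'fovy': 45.83942355822004, 'cx': 315.8394450120205, 'cy': 243.55676677477268, 'xyz': array([4.25589977e-01, 1.08725142e-03, 1.52678108e+00]), 'orientation': array([ 0.04255606, -0.70295407,  0.70948732, -0.02592892])}
```

View pics/scene0.png

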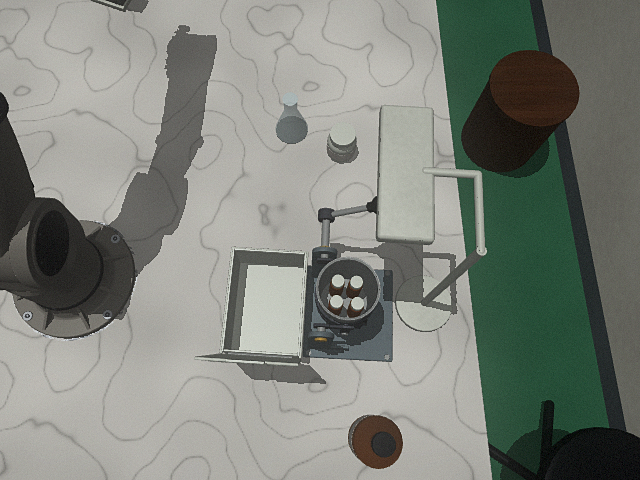

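View pics/top0.png

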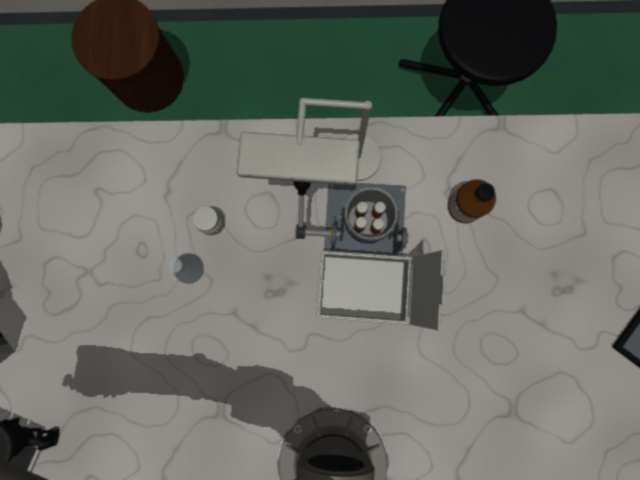

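Scene view: the tub is at (265,300) with its lid upright at y≈357, and the stand and beaker are at (348,292). The lever elbow is at (325,214) with the knob under the lamp near (375,205). The lamp head spans (380–433,107–242). The bottle (376,441), jar (342,142) and flask (291,122) stand around it. Next I'll measure the key points.

```bash
cat > h.py <<'E'
import numpy as np, cv2
from scipy.spatial.transform import Rotation as R
from plant import readout, viewer
def q2R(q): return R.from_quat(np.roll(q,-1))
def cloud(n,d):
    m=viewer.camera_model(n); f=240/np.tan(np.radians(m['fovy'])/2)
    v,u=np.mgrid[:480,:640]
    P=np.dstack([(u-m['cx'])/f*d,(v-m['cy'])/f*d,d])
    return P@q2R(m['orientation']).as_matrix().T+m['xyz']
def proj(n,X):
    m=viewer.camera_model(n); f=240/np.tan(np.radians(m['fovy'])/2)
    p=q2R(m['orientation']).inv().apply(np.atleast_2d(X)-m['xyz'])
    return p[:,:2]/p[:,2:]*f+[m['cx'],m['cy']]
E
python3 - <<'E'
from h import *
for n in("scene","top"):
    W=cloud(n,np.load(f"pics/{n}0.npy"))
    x,y,z=W[...,0],W[...,1],W[...,2]
    def rect(name,m):
        if m.sum()<10: print(n,name,m.sum());return
        r=cv2.minAreaRect((W[m][:,:2]*1000).astype(np.float32)); print(n,name,m.sum(),np.round(r[0]),np.round(r[1]),round(r[2],1),'z',W[m][:,2].mean().round(3))
    roi=(x>0.3)&(x<1.0)&(y>-.5)&(y<.35)
    def big(m):
        k,l,s,_=cv2.connectedComponentsWithStats(m.astype(np.uint8)); i=1+np.argmax(s[1:,4]); return l==i
    rect('lamphead',big(roi&(z>.39)&(z<.44)))
    rect('tubrim',big(roi&(x<.66)&(z>.09)&(z<.118)))
    rect('rim',big(roi&(z>.245)&(z<.27)&(x>.55)))
    rect('tubfloor',big(roi&(x<.62)&(z>.0015)&(z<.1)))
    rect('lid',big(roi&(z>.13)&(x<.57)))
    rect('base',big(roi&(z>.004)&(z<.012)&(x>.6)))
    for nm,px in dict(scene=dict(elbow=(325,214),knob=(374,205),hub=(325,254),rod=(345,211),jar=(342,133),flask=(291,98),bottle=(383,444),post=(482,251),lid=(223,357),lid2=(300,358)),top=dict(elbow=(301,231),knob=(302,188),rod=(303,205),bottle=(485,192),jar=(205,217),flask=(181,265),lid=(428,290),post=(367,106))) [n].items():
        print(n,nm,W[px[1],px[0]].round(3))
E
```

```text
scene lamphead 8967 [745.  51.] [258. 168.] 85.1 z 0.426
scene tubrim 1641 [455. -83.] [230. 168.] 85.3 z 0.108
scene rim 639 [619. -91.] [117. 118.] 88.4 z 0.254
scene tubfloor 6513 [454. -80.] [211. 151.] 85.2 z 0.015
scene lid 807 [ 463. -224.] [ 80. 201.] 66.0 z 0.294
scene base 2523 [674. -93.] [216. 136.] 85.0 z 0.008
scene elbow [0.583 0.068 0.215]
scene knob [0.672 0.059 0.282]
scene hub [ 0.581 -0.013  0.208]
scene rod [0.622 0.067 0.233]
scene jar [0.635 0.323 0.086]
scene flask [0.516 0.386 0.14 ]
scene bottle [ 0.671 -0.362  0.216]
scene post [ 0.811 -0.077  0.429]
scene lid [ 0.401 -0.217  0.302]
scene lid2 [ 0.528 -0.203  0.104]
top lamphead 6238 [744.  50.] [258. 168.] 85.1 z 0.425
top tubrim 1120 [454. -86.] [231. 168.] 85.3 z 0.108
top rim 412 [619. -94.] [117. 116.] 0.2 z 0.253
top tubfloor 3839 [455. -85.] [213. 153.] 85.4 z 0.013
top lid 2237 [ 455. -119.] [231. 168.] 83.4 z 0.26
top base 1071 [676. -96.] [229. 133.] 88.7 z 0.008
top elbow [0.583 0.066 0.216]
top knob [0.671 0.06  0.282]
top rod [0.64  0.06  0.242]
top bottle [ 0.67  -0.363  0.214]
top jar [0.638 0.32  0.083]
top flask [0.511 0.365 0.141]
top lid [ 0.443 -0.217  0.258]
top post [ 0.808 -0.078  0.423]
```

jog_arm(increments=[[[-10,-11,-11],[0,0,0],0],[[-22,-24,-14],[0,0,0],0],[[-23,-25,-14],[0,0,0],0],[[-23,-25,-14],[0,0,0],0],[[-23,-25,-14],[0,0,0],0],[[-23,-25,-14],[0,0,0],0],[[-23,-25,-14],[0,0,0],0],[[-23,-25,-14],[0,0,0],0],[[-23,-25,-14],[0,0,0],0],[[-23,-25,-14],[0,0,0],0],[[-23,-25,-14],[0,0,0],0],[[-23,-25,-14],[0,0,0],0],[[-23,-25,-14],[0,0,0],0],[[-23,-25,-14],[0,0,0],0],[[-23,-25,-14],[0,0,0],0],[[-23,-25,-10],[0,0,0],0],[[-23,-25,0],[0,0,0],0],[[-23,-25,0],[0,0,0],0],[[-23,-25,0],[0,0,0],0],[[-23,-25,0],[0,0,0],0]])

```text
t: 1.77
eef_pos: [0.4773, 0.0849, 0.4484]
orientation: [0.0, 0.111, 0.994, 0.0]
force: [1.0, -0.5, -0.1]
width: 1.0
grasp_force: 0.0
```

Run:
```python
from plant import readout
import numpy as np
s=readout.read_state(); print({k:np.round(s[k],3) for k in('t','joints','eef_pos','orientation','force')})
```

```text
{'t': np.float64(1.767), 'joints': array([-0.938, -0.062,  0.604,  1.72 ,  0.035,  1.473,  1.009]), 'eef_pos': array([0.477, 0.085, 0.448]), 'orientation': array([0.   , 0.111, 0.994, 0.   ]), 'force': array([ 0.985, -0.495, -0.051])}
```

```bash
cat >> h.py <<'E'
YAW=np.radians(-4.8); RS=R.from_euler('z',YAW); PIV=np.array([.574,-.088,.2])
def s2w(p): return RS.apply(p)+PIV*[1,1,0]       # stand -> world
def ori(a):  # tool slanted a rad from down toward stand +x, tool y = stand y
    return RS*R.from_matrix(np.array([[-np.cos(a),0,np.sin(a)],[0,1,0],[-np.sin(a),0,-np.cos(a)]]))
def plan(p0,r0,wps,g):
    # wps: list of (pos,rot,nrows), lerp/slerp; prints rounded rows, tracks rounding
    out=[]; p=np.array(p0);r=r0
    for P,Q,n in wps:
        ps,rs=p.copy(),r
        rv=(rs.inv()*Q).as_rotvec()
        for k in range(1,n+1):
            pt=ps+(P-ps)*k/n; rt=rs*R.from_rotvec(rv*k/n)
            sh=np.round(r.inv().apply(pt-p)*1000,0); t=np.round((r.inv()*rt).as_rotvec(),3)
            out.append([[int(v) for v in sh],[float(v)+0. for v in t],g]); p=p+r.apply(sh/1000); r=r*R.from_rotvec(t)
    print(len(out),str(out).replace('-0.0,','0,').replace(' 0.0',' 0').replace('[0.0','[0')); print('end',p.round(4)); return p,r
E
python3 - <<'E'
from h import *
s=readout.read_state(); r0=q2R(s['orientation']); a=np.radians(55); Q=ori(a)
d=Q.apply([0,0,1]); K=s2w([.102,.160,.272]); print('knob',K,'d',d)
plan(s['eef_pos'],r0,[(K+d*(.024-.14),Q,12)],0)
E
```

```text
knob [0.68903073 0.06290372 0.272     ] d [ 0.81627916 -0.06854488 -0.57357644]
12 [[[-10, 1, 9], [-0.006, -0.08, -0.011], 0], [[-9, 1, 10], [-0.005, -0.08, -0.01], 0], [[-8, 1, 11], [-0.006, -0.08, -0.011], 0], [[-7, 0, 11], [-0.005, -0.079, -0.011], 0], [[-7, 1, 12], [-0.006, -0.08, -0.011], 0], [[-5, 0, 12], [-0.005, -0.08, -0.01], 0], [[-5, 0, 13], [-0.006, -0.08, -0.011], 0], [[-3, 0, 13], [-0.005, -0.08, -0.011], 0], [[-3, 0, 13], [-0.006, -0.08, -0.01], 0], [[-1, 0, 13], [-0.005, -0.08, -0.011], 0], [[0, 0, 14], [-0.006, -0.079, -0.011], 0], [[0, -1, 13], [-0.005, -0.08, -0.01], 0]]
end [0.5946 0.0704 0.3388]
```

jog_arm(increments=[[[-10,1,9],[-0.006,-0.08,-0.011],0],[[-9,1,10],[-0.005,-0.08,-0.01],0],[[-8,1,11],[-0.006,-0.08,-0.011],0],[[-7,0,11],[-0.005,-0.08,-0.011],0],[[-7,1,12],[-0.006,-0.08,-0.011],0],[[-5,0,12],[-0.005,-0.08,-0.01],0],[[-5,0,13],[-0.006,-0.08,-0.011],0],[[-3,0,13],[-0.005,-0.08,-0.011],0],[[-3,0,13],[-0.006,-0.08,-0.01],0],[[-1,0,13],[-0.005,-0.08,-0.011],0],[[0,0,14],[-0.006,-0.08,-0.011],0],[[0,-1,13],[-0.005,-0.08,-0.01],0],[[0,0,0],[0,0,0],0]])

```text
t: 2.85
eef_pos: [0.5887, 0.0696, 0.3432]
orientation: [0.441, 0.043, 0.896, -0.024]
force: [-1.7, -0.5, -2.0]
width: 1.001
grasp_force: 0.0
```

Run:
```python
from h import *
s=readout.read_state(); print({k:np.round(s[k],3) for k in('t','joints','eef_pos','orientation','force')}); print(np.roll(ori(np.radians(55)).as_quat(),1))
m=viewer.camera_model("wrist"); print(m)
p,d=viewer.read_camera("wrist"); cv2.imwrite("pics/w1.png",p[:,:,::-1]); np.save("pics/w1.npy",d)
# predicted pixel of knob (fisheye)
def pf(X):
    f=240/np.tan(np.radians(m['fovy'])/2); c=q2R(m['orientation']).inv().apply(X-m['xyz']); th=np.arctan2(np.hypot(c[0],c[1]),c[2]); return np.array([m['cx'],m['cy']])+f*th*c[:2]/np.hypot(c[0],c[1])
print('knob px',pf(s2w([.102,.160,.272])))
```

```text
{'t': np.float64(2.85), 'joints': array([-0.748, -0.159,  0.238,  2.33 ,  1.328,  0.517, -0.093]), 'eef_pos': array([0.589, 0.07 , 0.343]), 'orientation': array([ 0.441,  0.043,  0.896, -0.024]), 'force': array([-1.744, -0.466, -1.972])}
[ 0.46134358  0.03714416  0.88623277 -0.01933603]
{'fovy': 65.70646984690485, 'cx': 318.9076832348117, 'cy': 241.46914994678485, 'xyz': array([0.43740064, 0.08477955, 0.37792955]), 'orientation': array([0.41186615, 0.61544929, 0.55994627, 0.37154894])}
knob px [322.98469305 240.62307351]
```

View pics/w1.png

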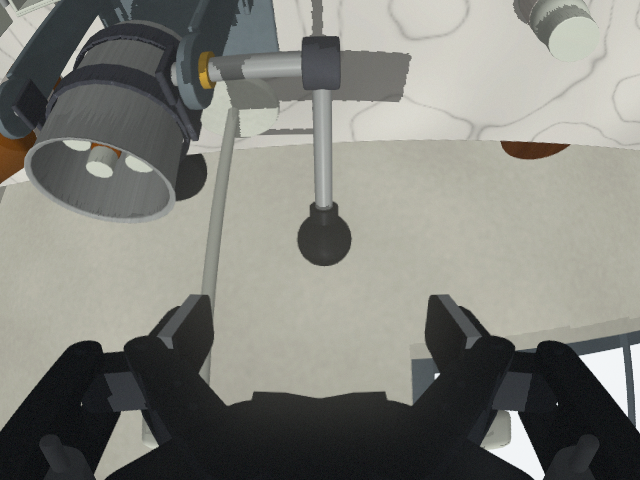

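Wrist view: the knob is at (325,240), and I predicted (323,241), so the stand pose is right. The path to it is clear and the fingers straddle it. I'll approach now.

Run:
```python
from h import *
s=readout.read_state(); print({k:np.round(s[k],4) for k in('t','joints','dq','eef_pos','orientation','force')}); Q=ori(np.radians(54))
d=Q.apply([0,0,1]); K=s2w([.102,.160,.272])
plan(s['eef_pos'],q2R(s['orientation']),[(K+d*(.024-.07),Q,4),(K+d*(.024),Q,6)],0)
```

```text
{'t': np.float64(2.9), 'joints': array([-0.7494, -0.1607,  0.239 ,  2.3268,  1.3134,  0.5192, -0.0785]), 'dq': array([-0.0224, -0.0226,  0.0184, -0.0551, -0.176 ,  0.0214,  0.1697]), 'eef_pos': array([0.5886, 0.0695, 0.344 ]), 'orientation': array([ 0.4398,  0.044 ,  0.8967, -0.0237]), 'force': array([-0.7708, -0.4568, -0.4643])}
10 [[[-1, 1, 19], [-0.004, -0.008, -0.002], 0], [[0, 0, 20], [-0.004, -0.007, -0.001], 0], [[-1, 1, 19], [-0.003, -0.008, -0.002], 0], [[0, 1, 20], [-0.004, -0.007, -0.002], 0], [[0, 0, 12], [0, 0, 0], 0], [[0, 0, 11], [0, 0, 0], 0], [[0, 0, 12], [0, 0, 0], 0], [[0, 0, 11], [0, 0, 0], 0], [[0, 0, 12], [0, 0, 0], 0], [[0, 0, 12], [0, 0, 0], 0]]
end [0.7084 0.0617 0.2573]
```

jog_arm(increments=[[[-1,1,19],[-0.004,-0.008,-0.002],0],[[0,0,20],[-0.004,-0.007,-0.001],0],[[-1,1,19],[-0.003,-0.008,-0.002],0],[[0,1,20],[-0.004,-0.007,-0.002],0],[[0,0,12],[0,0,0],0],[[0,0,11],[0,0,0],0],[[0,0,12],[0,0,0],0],[[0,0,11],[0,0,0],0],[[0,0,12],[0,0,0],0],[[0,0,10],[0,0,0],0],[[0,0,0],[0,0,0],0],[[0,0,0],[0,0,0],0]])

```text
t: 3.9
eef_pos: [0.7085, 0.0626, 0.2615]
orientation: [0.455, 0.038, 0.889, -0.019]
force: [-0.1, -0.1, 1.1]
width: 1.0
grasp_force: 0.0
```

Run:
```python
from h import *
s=readout.read_state(); print({k:np.round(s[k],4) for k in('t','joints','dq','eef_pos','orientation','force')}); r=q2R(s['orientation'])
K=s2w([.102,.160,.272]); print('knob in tool frame mm',(r.inv().apply(K-s['eef_pos'])*1000).round(1), 'slant',np.degrees(np.arccos(-r.apply([0,0,1])[2])))
```

```text
{'t': np.float64(3.9), 'joints': array([-0.6033,  0.1987,  0.2953,  2.2289,  2.0986,  0.3295, -0.8416]), 'dq': array([-0.009 , -0.0193,  0.001 ,  0.015 ,  0.0128, -0.0023, -0.014 ]), 'eef_pos': array([0.7085, 0.0626, 0.2615]), 'orientation': array([ 0.4551,  0.0379,  0.8894, -0.0187]), 'force': array([-0.1464, -0.117 ,  1.1276])}
knob in tool frame mm [  2.8  -1.3 -21.9] slant 54.19436404961372
```

jog_arm(increments=[[[2,-1,1],[0,0,0],0.3],[[0,0,0],[0,0,0],1],[[0,0,0],[0,0,0],1],[[0,0,0],[0,0,0],1],[[0,0,0],[0,0,0],1],[[0,0,0],[0,0,0],1],[[0,0,0],[0,0,0],1],[[0,0,0],[0,0,0],1]], newtons=60)

```text
t: 4.57
eef_pos: [0.707, 0.0616, 0.2589]
orientation: [0.455, 0.038, 0.889, -0.018]
force: [-15.0, -1.8, 11.0]
width: 0.437
grasp_force: 57.7
```

```bash
cat >> h.py <<'E'
C=np.array([0,.160,.2])
def arc(s,th0,th1,a0,a1,n,off,ease=True):
    # off: knob centre in tool frame (m), fixed; knob on arc, slant from a0 to a1
    p=s['eef_pos'];r=q2R(s['orientation']); wps=[]
    for k in range(1,n+1):
        f=k/n; f=(1-np.cos(np.pi*f))/2 if ease else f
        th=th0+(th1-th0)*f; Q=ori(a0+(a1-a0)*f); ph=.96-th
        K=s2w(C+.125*np.array([np.sin(ph),0,np.cos(ph)]))
        wps.append((K-Q.apply(off),Q,1))
    return plan(p,r,wps,1)
def th_of(s,off):
    K=RS.inv().apply(s['eef_pos']+q2R(s['orientation']).apply(off)-PIV*[1,1,0])-C
    return .96-np.arctan2(K[0],K[2]), np.hypot(K[0],K[2]), K[1]
E
python3 - <<'E'
from h import *
s=readout.read_state(); print({k:np.round(s[k],4) for k in('t','eef_pos','orientation','force','width','grasp_force')}); r=q2R(s['orientation'])
K=s2w([.102,.160,.272]); off=r.inv().apply(K-s['eef_pos']); print(off*1000)
a=np.radians(54); arc(s,0,.45,a,np.radians(52),20,np.array([0,0,-.022]))
E
```

```text
{'t': np.float64(4.5667), 'eef_pos': array([0.707 , 0.0616, 0.2589]), 'orientation': array([ 0.4551,  0.0379,  0.8895, -0.018 ]), 'force': array([-15.039 ,  -1.8305,  11.0425]), 'width': np.float64(0.4372), 'grasp_force': np.float64(57.7305)}
[ -0.05193428  -0.16536884 -22.2734243 ]
20 [[[0, 0, 0], [001, 003, -0.002], 1], [[0, 0, -1], [0, 001, 0], 1], [[-1, 0, -2], [0, 001, 0], 1], [[-1, 0, -2], [0, 002, 0], 1], [[0, 0, -3], [0, 001, 0], 1], [[-1, 0, -3], [0, 002, 0], 1], [[-1, 0, -4], [0, 003, 0], 1], [[0, 0, -4], [0, 002, 0], 1], [[-1, 0, -4], [0, 003, 0], 1], [[0, 0, -4], [0, 003, 0], 1], [[-1, 0, -5], [0, 002, 0], 1], [[0, 0, -4], [0, 003, 0], 1], [[0, 0, -4], [0, 003, 0], 1], [[0, 0, -4], [0, 002, 0], 1], [[1, 0, -3], [0, 002, 0], 1], [[0, 0, -3], [0, 002, 0], 1], [[0, 0, -2], [0, 001, 0], 1], [[1, 0, -2], [0, 001, 0], 1], [[0, 0, -1], [0, 001, 0], 1], [[0, 0, 0], [0, 0, 0], 1]]
end [0.6655 0.065  0.2952]
```

```bash
sed -i "s/sh=np.round(r.inv().apply(pt-p)\*1000,0)/sh=np.round(r.inv().apply(pt-p)*2000,0)\/2/; s/\[int(v) for v in sh\]/[float(v)+0. for v in sh]/; s/print(len(out).*; print('end'/print(len(out),str(out).replace('.0,',',').replace('.0]',']').replace('-0,','0,').replace('-0]','0]')); print('end'/" h.py
python3 - <<'E'
from h import *
s=readout.read_state()
a=np.radians(54); arc(s,0,.6,a,np.radians(50),20,np.array([0,0,-.0223]))
E
```

```text
20 [[[0, 0, 0], [0.001, 0.004, -0.002], 1], [[-0.5, 0, -1], [0, 0.001, 0], 1], [[-0.5, 0, -2.5], [0, 0.002, 0], 1], [[-1, 0, -3], [0, 0.003, 0], 1], [[-1, 0, -3.5], [0, 0.003, 0], 1], [[-0.5, 0, -4.5], [0, 0.005, 0], 1], [[-1, 0, -5], [0, 0.004, 0], 1], [[-0.5, 0, -5], [0, 0.005, 0], 1], [[-0.5, 0, -6], [0, 0.006, 0], 1], [[0, 0, -6], [0, 0.005, 0], 1], [[0.5, 0, -5.5], [0, 0.006, 0], 1], [[0.5, 0, -6], [0, 0.005, 0], 1], [[1, 0, -5], [0, 0.005, 0], 1], [[1, 0, -5], [0, 0.005, 0], 1], [[1, 0, -4.5], [0, 0.004, 0], 1], [[1, 0, -3.5], [0, 0.003, 0], 1], [[1, 0, -3], [0, 0.003, 0], 1], [[0.5, 0, -2.5], [0, 0.002, 0], 1], [[0.5, 0, -1], [0, 0.002, 0], 1], [[0, 0, -0.5], [0, 0, 0], 1]]
end [0.6485 0.0665 0.3027]
```

jog_arm(increments=[[[0,0,0],[0.001,0.004,-0.002],1],[[-0.5,0,-1],[0,0.001,0],1],[[-0.5,0,-2.5],[0,0.002,0],1],[[-1,0,-3],[0,0.003,0],1],[[-1,0,-3.5],[0,0.003,0],1],[[-0.5,0,-4.5],[0,0.005,0],1],[[-1,0,-5],[0,0.004,0],1],[[-0.5,0,-5],[0,0.005,0],1],[[-0.5,0,-6],[0,0.006,0],1],[[0,0,-6],[0,0.005,0],1],[[0.5,0,-5.5],[0,0.006,0],1],[[0.5,0,-6],[0,0.005,0],1],[[1,0,-5],[0,0.005,0],1],[[1,0,-5],[0,0.005,0],1],[[1,0,-4.5],[0,0.004,0],1],[[1,0,-3.5],[0,0.003,0],1],[[1,0,-3],[0,0.003,0],1],[[0.5,0,-2.5],[0,0.002,0],1],[[0.5,0,-1],[0,0.002,0],1],[[0,0,-0.5],[0,0,0],1]])

```text
t: 6.23
eef_pos: [0.6483, 0.0659, 0.3018]
orientation: [0.421, 0.038, 0.906, -0.018]
force: [4.6, -4.5, -7.4]
width: 0.432
grasp_force: 60.9
```

Run:
```python
from h import *
s=readout.read_state(); print({k:np.round(s[k],4) for k in('t','joints','eef_pos','orientation','force','wrist_torque','width','grasp_force')}); off=np.array([0,0,-.0223])
print(th_of(s,off), np.degrees(np.arccos(-q2R(s['orientation']).apply([0,0,1])[2])))
arc(s,.57,1.4,np.radians(51),np.radians(30),20,off)
```

```text
{'t': np.float64(6.2333), 'joints': array([-0.7561,  0.0136,  0.3818,  2.2592,  1.4194,  0.3463, -0.1505]), 'eef_pos': array([0.6483, 0.0659, 0.3018]), 'orientation': array([ 0.4215,  0.038 ,  0.9059, -0.018 ]), 'force': array([ 4.6407, -4.5403, -7.4164]), 'wrist_torque': array([-0.1909,  1.2148, -0.4271]), 'width': np.float64(0.4319), 'grasp_force': np.float64(60.8862)}
(np.float64(0.5968497672419035), np.float64(0.12428722542782293), np.float64(-0.0003891518527431026)) 49.9030450528238
20 [[[-2, 0.5, 2.5], [-0.001, -0.017, 0], 1], [[1, 0, -2], [0, 0.007, 0], 1], [[1, 0, -3], [0, 0.011, 0], 1], [[2, 0, -4], [0, 0.015, 0], 1], [[2.5, 0, -4.5], [0, 0.019, 0], 1], [[3.5, 0, -5.5], [0, 0.021, 0], 1], [[4, 0, -6], [0, 0.025, 0], 1], [[5.5, 0, -6], [0, 0.026, 0], 1], [[6, 0, -6], [0, 0.028, 0], 1], [[6.5, 0, -5.5], [0, 0.029, 0], 1], [[7, 0, -5], [0, 0.029, 0], 1], [[7.5, 0, -4], [0, 0.028, 0], 1], [[7, 0, -3.5], [0, 0.026, 0], 1], [[7, 0, -2.5], [0, 0.025, 0], 1], [[6.5, 0, -2], [0, 0.022, 0], 1], [[5.5, 0, -1], [0, 0.018, 0], 1], [[4.5, 0, -1], [0, 0.015, 0], 1], [[3.5, 0, -0.5], [0, 0.011, 0], 1], [[2, 0, 0], [0, 0.007, 0], 1], [[0.5, 0, 0], [0, 0.002, 0], 1]]
end [0.5456 0.075  0.2938]
```

Run:
```python
from h import *
s=readout.read_state(); off=np.array([0,0,-.0223])
arc(s,.6,1.45,np.radians(50),np.radians(28),20,off)
```

```text
20 [[[-0.5, 0.5, -1], [-0.001, 0.001, 0], 1], [[1, 0, -2], [0, 0.007, 0], 1], [[1.5, 0, -3], [0, 0.011, 0], 1], [[2, 0, -4], [0, 0.016, 0], 1], [[3, 0, -5], [0, 0.02, 0], 1], [[4, 0, -5], [0, 0.022, 0], 1], [[4.5, 0, -6], [0, 0.026, 0], 1], [[5.5, 0, -6], [0, 0.028, 0], 1], [[6.5, 0, -5.5], [0, 0.029, 0], 1], [[7, 0, -5.5], [0, 0.03, 0], 1], [[8, 0, -4.5], [0, 0.03, 0], 1], [[7.5, 0, -3.5], [0, 0.03, 0], 1], [[8, 0, -3], [0, 0.027, 0], 1], [[7, 0, -2.5], [0, 0.026, 0], 1], [[7, 0, -1], [0, 0.023, 0], 1], [[5.5, 0, -1], [0, 0.02, 0], 1], [[5, 0, -0.5], [0, 0.015, 0], 1], [[3.5, 0, 0], [0, 0.012, 0], 1], [[2, 0, 0], [0, 0.007, 0], 1], [[0.5, 0, 0], [0, 0.002, 0], 1]]
end [0.5394 0.0755 0.2905]
```

jog_arm(increments=[[[-0.5,0.5,-1],[-0.001,0.001,0],1],[[1,0,-2],[0,0.007,0],1],[[1.5,0,-3],[0,0.011,0],1],[[2,0,-4],[0,0.016,0],1],[[3,0,-5],[0,0.02,0],1],[[4,0,-5],[0,0.022,0],1],[[4.5,0,-6],[0,0.026,0],1],[[5.5,0,-6],[0,0.028,0],1],[[6.5,0,-5.5],[0,0.029,0],1],[[7,0,-5.5],[0,0.03,0],1],[[8,0,-4.5],[0,0.03,0],1],[[7.5,0,-3.5],[0,0.03,0],1],[[8,0,-3],[0,0.027,0],1],[[7,0,-2.5],[0,0.026,0],1],[[7,0,-1],[0,0.023,0],1],[[5.5,0,-1],[0,0.02,0],1],[[5,0,-0.5],[0,0.015,0],1],[[3.5,0,0],[0,0.012,0],1],[[2,0,0],[0,0.007,0],1],[[0.5,0,0],[0,0.002,0],1]])

```text
t: 7.9
eef_pos: [0.5398, 0.0764, 0.2906]
orientation: [0.242, 0.04, 0.969, -0.01]
force: [0.5, -0.1, 0.3]
width: 0.004
grasp_force: 0.0
```

```bash
cat > st.py <<'E'
from h import *
s=readout.read_state(); print({k:np.round(s[k],3) for k in('t','joints','eef_pos','force','wrist_torque','width','grasp_force')}); off=np.array([0,0,-.0223])
print(np.round(th_of(s,off),4), np.degrees(np.arccos(-q2R(s['orientation']).apply([0,0,1])[2])))
E
python3 - <<'E'
from st import *
arc(s,1.45,2.0,np.radians(28),np.radians(16),14,off)
E
```

```text
{'t': np.float64(7.9), 'joints': array([-0.857, -0.115,  0.433,  2.19 ,  0.453,  0.666,  0.768]), 'eef_pos': array([0.54 , 0.076, 0.291]), 'force': array([ 0.457, -0.105,  0.347]), 'wrist_torque': array([-0.018,  0.53 , -0.005]), 'width': np.float64(0.004), 'grasp_force': np.float64(0.0)}
[1.4463e+00 1.2480e-01 9.0000e-04] 28.045325611369122
14 [[[1.5, -1, 0], [0.002, 0.003, 0.002], 1], [[2.5, 0, 0], [0, 0.008, 0], 1], [[4.5, 0, 0], [0, 0.013, 0], 1], [[6, 0, 0.5], [0, 0.016, 0], 1], [[6.5, 0, 1], [0, 0.02, 0], 1], [[7.5, 0, 2], [0, 0.022, 0], 1], [[8, 0, 2.5], [0, 0.024, 0], 1], [[7.5, 0, 3], [0, 0.023, 0], 1], [[7, 0, 3.5], [0, 0.022, 0], 1], [[6, 0, 3.5], [0, 0.02, 0], 1], [[4.5, 0, 3], [0, 0.016, 0], 1], [[3.5, 0, 3], [0, 0.013, 0], 1], [[2, 0, 1.5], [0, 0.008, 0], 1], [[0.5, 0, 0.5], [0, 0.002, 0], 1]]
end [0.4862 0.0799 0.242 ]
```

Run:
```python
from h import *
m=viewer.camera_model("wrist")
p,d=viewer.read_camera("wrist"); cv2.imwrite("pics/w2.png",p[:,:,::-1]); np.save("pics/w2.npy",d)
p,d=viewer.read_camera("scene"); cv2.imwrite("pics/s2.png",cv2.resize(p[170:390,180:460,::-1],None,fx=2.5,fy=2.5)); np.save("pics/s2.npy",d)
```

```text
(no output)
```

View pics/w2.png

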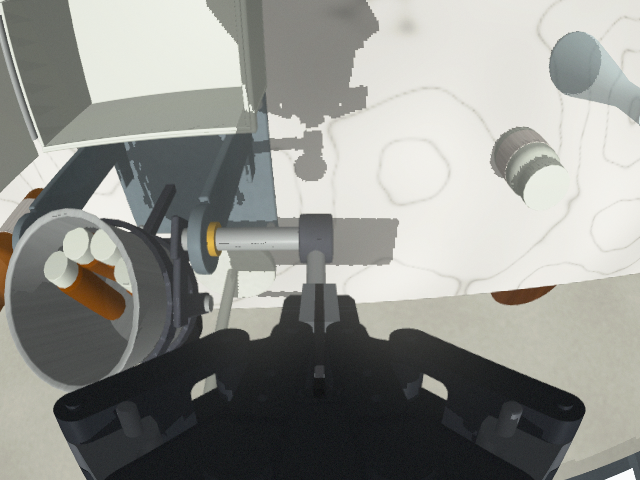

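Wrist view: the fingers have shut in front of the ball, so the knob slipped behind them. The lever is partly up, the beaker is tilted roughly 0.8 rad at (80,300) and the vials are still inside. I'll measure the tilt from depth.

```bash
cat >> h.py <<'E'
def tilt(n,d):
    W=cloud(n,d).reshape(-1,3); S=RS.inv().apply(W-PIV)
    S=S[(abs(S[:,1])<.07)&(np.hypot(S[:,0],S[:,2])<.16)]
    best=[]
    for th in np.arange(-.05,2.5,.01):
        Q=R.from_euler('y',-th).inv().apply(S)  # to cradle-0 frame
        rr=np.hypot(Q[:,0]-.045,Q[:,1]); h=Q[:,2]-.055
        best.append(((abs(rr-.06)<.003)&(h<.002)&(h>-.125)).sum()-3*((rr<.065)&(h>.004)&(h<.03)).sum()+((abs(h)<.004)&(rr<.062)&(rr>.054)).sum())
    i=np.argsort(best)[::-1][:5]; return [(round(-.05+.01*k,2),int(best[k])) for k in i]
E
python3 - <<'E'
from h import *
print(tilt("scene",np.load("pics/scene0.npy")),tilt("scene",np.load("pics/s2.npy")))
W=cloud("scene",np.load("pics/s2.npy")).reshape(-1,3); S=RS.inv().apply(W-PIV)
m=(abs(S[:,1]-.16)<.022)&(np.hypot(S[:,0],S[:,2])<.15)&(S[:,2]>.0)
print(S[m][::6].round(3).tolist())
E
```

```text
[(np.float64(0.01), 1004), (np.float64(0.0), 994), (np.float64(0.02), 976), (np.float64(-0.01), 939), (np.float64(0.03), 925)] [(np.float64(0.86), 1822), (np.float64(0.87), 1814), (np.float64(0.88), 1797), (np.float64(0.85), 1778), (np.float64(0.89), 1746)]
[[-0.062, 0.18, 0.136], [-0.056, 0.17, 0.137], [0.01, 0.173, 0.141], [-0.056, 0.17, 0.133], [0.009, 0.17, 0.143], [0.02, 0.174, 0.136], [-0.002, 0.17, 0.137], [0.009, 0.169, 0.141], [0.019, 0.169, 0.142], [-0.054, 0.172, 0.12], [-0.0, 0.166, 0.14], [0.012, 0.165, 0.146], [0.023, 0.17, 0.136], [-0.052, 0.172, 0.115], [0.0, 0.164, 0.14], [0.011, 0.163, 0.146], [0.021, 0.166, 0.141], [-0.054, 0.166, 0.125], [-0.005, 0.164, 0.137], [0.005, 0.161, 0.143], [0.016, 0.162, 0.144], [0.027, 0.168, 0.133], [-0.05, 0.166, 0.121], [-0.003, 0.161, 0.14], [0.007, 0.159, 0.145], [0.018, 0.16, 0.144], [-0.058, 0.157, 0.135], [-0.048, 0.167, 0.115], [-0.003, 0.159, 0.138], [0.009, 0.158, 0.144], [0.02, 0.158, 0.145], [-0.06, 0.154, 0.137], [-0.048, 0.165, 0.115], [-0.003, 0.158, 0.138], [0.007, 0.154, 0.148], [0.018, 0.158, 0.14], [0.029, 0.162, 0.
[... 1722 characters left out ...]
, [-0.016, 0.163, 0.007], [-0.005, 0.157, 0.026], [0.008, 0.163, 0.012], [-0.014, 0.159, 0.014], [-0.002, 0.154, 0.028], [0.01, 0.161, 0.011], [-0.012, 0.157, 0.011], [-0.0, 0.154, 0.022], [0.012, 0.16, 0.009], [-0.01, 0.154, 0.014], [0.002, 0.155, 0.015], [0.014, 0.16, 0.004], [-0.008, 0.152, 0.014], [0.004, 0.153, 0.014], [-0.018, 0.153, 0.005], [-0.006, 0.149, 0.017], [0.006, 0.152, 0.012], [-0.016, 0.15, 0.009], [-0.004, 0.149, 0.011], [0.008, 0.15, 0.012], [-0.013, 0.149, 0.004], [-0.001, 0.148, 0.009], [0.011, 0.149, 0.009], [-0.005, 0.146, 0.008], [0.007, 0.149, 0.004], [-0.007, 0.145, 0.006], [0.005, 0.147, 0.002], [0.001, 0.142, 0.009], [-0.003, 0.14, 0.008], [-0.005, 0.138, 0.007]]
```

View pics/s2.png

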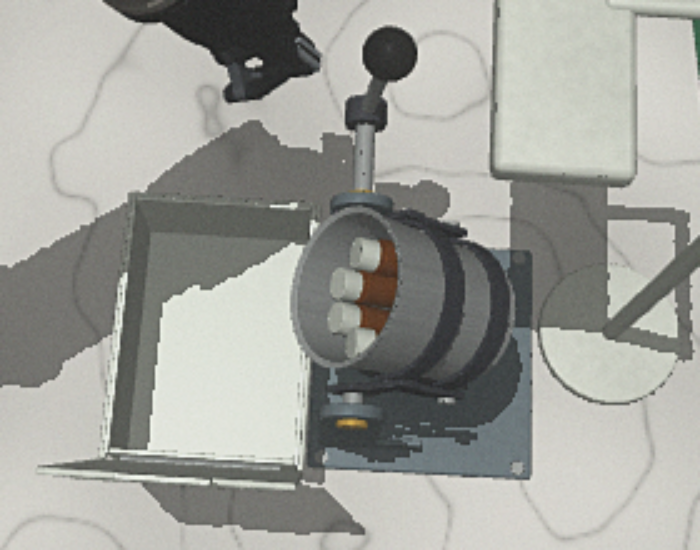

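Scene crop: the tilt is about 0.86 rad and the ball is clear of the lamp at crop (390,52). The pads gripped the ball behind its equator, so I'll regrip 7 mm deeper and firmer.

Run:
```python
from h import *
s=readout.read_state(); Q=ori(np.radians(38)); d=Q.apply([0,0,1]); ph=.96-.865
K=s2w(C+.125*np.array([np.sin(ph),0,np.cos(ph)])); print(K)
r=q2R(s['orientation']); p=s['eef_pos']
p1=p-r.apply([0,0,.08])
plan(p,r,[(p1,r,3),(K+d*(.029-.1),Q,6),(K+d*.029,Q,8)],0)
```

```text
[0.59920402 0.07044668 0.32443636]
17 [[[0, 0, -26.5], [0, 0, 0], 0], [[0, 0, -27], [0, 0, 0], 0], [[0, 0, -26.5], [0, 0, 0], 0], [[-9.5, 0, 1.5], [0, -0.029, 0], 0], [[-9, -0.5, 1.5], [0.001, -0.029, 0], 0], [[-9.5, 0, 2], [0, -0.029, 0.001], 0], [[-9, 0, 2], [0, -0.028, 0], 0], [[-9.5, 0, 2.5], [0, -0.029, 0], 0], [[-9, -0.5, 3], [0.001, -0.029, 0], 0], [[0, 0, 12.5], [0, 0, 0], 0], [[0, 0, 12.5], [0, 0, 0], 0], [[0, 0, 12.5], [0, 0, 0], 0], [[0, 0, 12.5], [0, 0, 0], 0], [[0, 0, 12.5], [0, 0, 0], 0], [[0, 0, 12.5], [0, 0, 0], 0], [[0, 0, 12.5], [0, 0, 0], 0], [[0, 0, 12.5], [0, 0, 0], 0]]
end [0.6172 0.0688 0.3015]
```

jog_arm(increments=[[[0,0,-26],[0,0,0],1],[[0,0,-27],[0,0,0],0],[[0,0,-27],[0,0,0],0],[[0,0,0],[0,0,0],0],[[-9.5,0,1.5],[0,-0.029,0],0],[[-9,-0.5,1.5],[0.001,-0.029,0],0],[[-9.5,0,2],[0,-0.029,0.001],0],[[-9,0,2],[0,-0.028,0],0],[[-9.5,0,2.5],[0,-0.029,0],0],[[-9,-0.5,3],[0.001,-0.029,0],0],[[0,0,0],[0,0,0],0],[[0,0,0],[0,0,0],0]])

```text
t: 9.0
eef_pos: [0.5557, 0.0737, 0.3798]
orientation: [0.325, 0.04, 0.945, -0.014]
force: [0.1, -0.4, -0.7]
width: 1.001
grasp_force: 0.0
```

Run:
```python
from st import *
Q=ori(np.radians(38)); d=Q.apply([0,0,1]); ph=.96-.865
K=s2w(C+.125*np.array([np.sin(ph),0,np.cos(ph)]))
plan(s['eef_pos'],q2R(s['orientation']),[(K+d*.03,Q,8)],0)
W=cloud("scene",viewer.read_camera("scene")[1]).reshape(-1,3); S=RS.inv().apply(W-PIV)
m=(abs(S[:,1]-.16)<.025)&(abs(np.hypot(S[:,0],S[:,2])-.125)<.03)&(S[:,2]>.08)&(abs(S[:,0])<.05); S=S[m]
from scipy.optimize import least_squares
f=least_squares(lambda q:np.hypot(np.hypot(S[:,0]-q[0],S[:,1]-q[1]),S[:,2]-q[2])-.02,[.012,.16,.124],loss='soft_l1',f_scale=.002);print(m.sum(),f.x)
```

```text
{'t': np.float64(9.0), 'joints': array([-0.823, -0.234,  0.322,  2.153,  0.644,  0.731,  0.616]), 'eef_pos': array([0.556, 0.074, 0.38 ]), 'force': array([ 0.088, -0.405, -0.692]), 'wrist_torque': array([0.123, 0.606, 0.01 ]), 'width': np.float64(1.001), 'grasp_force': np.float64(0.0)}
[ 1.1865e+00  2.0260e-01 -3.0000e-04] 37.9162798121945
8 [[[0, 0, 12.5], [0, 0, 0], 0], [[0, 0, 12.5], [0, 0, 0], 0], [[0, 0, 12.5], [0, -0.001, 0], 0], [[0, 0, 13], [-0.001, 0, 0], 0], [[-0.5, 0.5, 12.5], [0, 0, 0], 0], [[0, 0, 12.5], [0, 0, 0], 0], [[0, 0, 12.5], [0, 0, 0], 0], [[0, 0, 12.5], [0, 0, 0], 0]]
end [0.6177 0.069  0.3009]
385 [0.01088495 0.15985338 0.1247818 ]
```

jog_arm(increments=[[[0,0,12.5],[0,0,0],0],[[0,0,12.5],[0,0,0],0],[[0,0,12.5],[0,0,0],0],[[0,0,13],[0,0,0],0],[[-0.5,0.5,12.5],[0,0,0],0],[[0,0,12.5],[0,0,0],0],[[0,0,12.5],[0,0,0],0],[[0,0,12.5],[0,0,0],0],[[0,0,0],[0,0,0],0],[[0,0,0],[0,0,0],1],[[0,0,0],[0,0,0],1],[[0,0,0],[0,0,0],1],[[0,0,0],[0,0,0],1],[[0,0,0],[0,0,0],1],[[0,0,0],[0,0,0],1],[[0,0,0],[0,0,0],1]], newtons=90)

```text
t: 10.38
eef_pos: [0.6182, 0.068, 0.3026]
orientation: [0.326, 0.04, 0.945, -0.014]
force: [-2.0, -6.5, 7.8]
width: 0.436
grasp_force: 89.1
```

Run:
```python
from st import *
r=q2R(s['orientation']); K=s2w(C+np.array([.0109,0,.1248])); off=r.inv().apply(K-s['eef_pos']); print(off)
arc(s,.867,1.6,np.radians(38),np.radians(24),18,np.array([0,0,off[2]]))
```

```text
{'t': np.float64(10.383), 'joints': array([-0.787, -0.024,  0.425,  2.167,  0.656,  0.467,  0.614]), 'eef_pos': array([0.618, 0.068, 0.303]), 'force': array([-1.99 , -6.535,  7.832]), 'wrist_torque': array([-1.391,  0.14 , -0.765]), 'width': np.float64(0.436), 'grasp_force': np.float64(89.073)}
[ 8.174e-01  1.213e-01 -8.000e-04] 38.05058639839209
[ 0.00211245  0.00079581 -0.02990127]
18 [[[2.5, 1, 0], [-0.001, 0.003, -0.001], 1], [[1.5, 0, -1], [0, 0.005, 0], 1], [[3, 0, -2.5], [0, 0.009, 0], 1], [[4, 0, -2.5], [0, 0.012, 0], 1], [[5, 0, -3.5], [0, 0.016, 0], 1], [[6, 0, -3.5], [0, 0.017, 0], 1], [[7, 0, -3.5], [0, 0.019, 0], 1], [[7.5, 0, -3], [0, 0.021, 0], 1], [[8.5, 0, -2.5], [0, 0.021, 0], 1], [[8, 0, -2], [0, 0.021, 0], 1], [[8.5, 0, -1], [0, 0.021, 0], 1], [[7.5, 0, -0.5], [0, 0.019, 0], 1], [[7.5, 0, 0], [0, 0.018, 0], 1], [[6, 0, 0.5], [0, 0.015, 0], 1], [[5, 0, 0.5], [0, 0.012, 0], 1], [[3.5, 0, 0.5], [0, 0.009, 0], 1], [[2, 0, 0.5], [0, 0.005, 0], 1], [[1, 0, 0], [0, 0.002, 0], 1]]
end [0.5249 0.0769 0.273 ]
```

jog_arm(increments=[[[1,0.5,0],[0,0.003,0],1],[[1.5,0.5,-1],[0,0.005,0],1],[[3,0,-2.5],[0,0.009,0],1],[[4,0,-2.5],[0,0.012,0],1],[[5,0,-3.5],[0,0.016,0],1],[[6,0,-3.5],[0,0.017,0],1],[[7,0,-3.5],[0,0.019,0],1],[[7.5,0,-3],[0,0.021,0],1],[[8.5,0,-2.5],[0,0.021,0],1],[[7,0,-1],[0,0.015,0],1],[[4,0,0],[0,0.01,0],1],[[1,0,0],[0,0,0],1]], newtons=110)

```text
t: 11.38
eef_pos: [0.5613, 0.0725, 0.2934]
orientation: [0.257, 0.042, 0.965, -0.011]
force: [-7.5, -21.7, 39.7]
width: 0.414
grasp_force: 171.7
```

```bash
cat > st.py <<'E'
from h import *
from scipy.optimize import least_squares
s=readout.read_state(); print({k:np.round(s[k],3) for k in('t','joints','eef_pos','force','wrist_torque','width','grasp_force')}); off=np.array([0,0,-.030])
r=q2R(s['orientation']); sl=np.arccos(-r.apply([0,0,1])[2])
print('tool',np.round(th_of(s,off),4),'slant',np.degrees(sl).round(1))
_p,_d=viewer.read_camera("scene"); print('tilt',tilt("scene",_d)[:2])
E
python3 - <<'E'
from st import *
E
```

```text
{'t': np.float64(11.383), 'joints': array([-0.819, -0.084,  0.422,  2.172,  0.463,  0.624,  0.772]), 'eef_pos': array([0.561, 0.072, 0.293]), 'force': array([ -7.492, -21.654,  39.653]), 'wrist_torque': array([-5.382, -2.156, -2.798]), 'width': np.float64(0.414), 'grasp_force': np.float64(171.75)}
tool [ 1.2905e+00  1.2630e-01 -1.1000e-03] slant 29.8
tilt [(np.float64(1.22), 2021), (np.float64(1.21), 2009)]
```

The grip is creeping off the ball: the tilt is 1.22 rad while the tool is at 1.29. It's safer to release and push the lever with shut fingers. I'll fit the arm's kinematics first to check which slants it can reach.

```bash
cat > kin.py <<'E'
from h import *
from scipy.optimize import least_squares
D=[([-1.498,.427,.074,1.607,-.034,1.111,-.067],[.149,.658,.231],[0,.111,.994,-.001]),
([-.938,-.062,.604,1.72,.035,1.473,1.009],[.4773,.0849,.4484],[0,.111,.994,0]),
([-.7494,-.1607,.239,2.3268,1.3134,.5192,-.0785],[.5886,.0695,.344],[.4398,.044,.8967,-.0237]),
([-.6033,.1987,.2953,2.2289,2.0986,.3295,-.8416],[.7085,.0626,.2615],[.4551,.0379,.8894,-.0187]),
([-.7561,.0136,.3818,2.2592,1.4194,.3463,-.1505],[.6483,.0659,.3018],[.4215,.038,.9059,-.018]),
([-.857,-.115,.433,2.19,.453,.666,.768],[.5398,.0764,.2906],[.242,.04,.969,-.01]),
([-.823,-.234,.322,2.153,.644,.731,.616],[.5557,.0737,.3798],[.325,.04,.945,-.014]),
([-.787,-.024,.425,2.167,.656,.467,.614],[.618,.068,.303],[.326,.04,.945,-.014])]
def fk(q,P,sg):
    h,L1,e,L2,w,L3,b,c=P; r=R.from_euler('z',b); p=np.zeros(3)
    for k,(ax,t) in enumerate(zip('zyzyzyz',[(0,0,h),(0,0,0),(e,0,L1),(0,0,0),(-e,0,L2),(0,0,0),(w,0,L3)])):
        # joint k then: translation before joint = previous t
        r=r*R.from_euler(ax,sg[k]*q[k]) if k!=0 else r*R.from_euler('z',sg[0]*q[0])
        if k==0: p=p+r.apply([0,0,h])
        if k==2: p=p+r.apply([e,0,L1])
        if k==4: p=p+r.apply([-e,0,L2])
        if k==5: p=p+r.apply([w,0,0])
        if k==6: p=p+r.apply([0,0,L3])
    return p,r*R.from_euler('z',c)
def fit():
    import itertools
    best=None
    for s in itertools.product([1,-1],repeat=4):
        sg=[s[0],1,s[1],1,s[2],1,s[3]]
        for b0 in(0,1.57,3.14,-1.57):
          for c0 in(0,1.57,3.14,-1.57):
            def f(P):
                o=[]
                for q,p,u in D:
                    pp,rr=fk(q,P,sg); o+=list(pp-p); o+=list((rr.inv()*q2R(u)).as_rotvec()*.3)
                return o
            z=least_squares(f,[.33,.35,0,.35,0,.3,b0,c0],max_nfev=25)
            if best is None or z.cost<best[0]: best=(z.cost,z.x,sg)
    return best
if __name__=="__main__":
    b=fit(); print(b[0],b[1].round(4),b[2]); np.save('kin.npy',np.r_[b[1],b[2]])
E
time python3 kin.py
```

```text
0.0013764595973563079 [ 0.3263  0.546  -0.0119  0.5156 -0.0085  0.362  -0.0833  1.5051] [-1, 1, -1, 1, -1, 1, -1]
real	0m30.246s
user	0m30.696s
sys	0m0.052s
```

jog_arm(increments=[[[0,0,0],[0,0,0],0],[[0,0,0],[0,0,0],0],[[0,0,0],[0,0,0],0],[[0,0,-15],[0,0,0],0],[[0,0,-25],[0,0,0],0],[[0,0,-25],[0,0,0],0],[[0,0,-20],[0,0,0],0.5]])

```text
t: 12.02
eef_pos: [0.5164, 0.079, 0.3645]
orientation: [0.254, 0.04, 0.966, -0.011]
force: [-0.3, 0.1, 0.0]
width: 0.883
grasp_force: 0.0
```

```bash
cat > ik.py <<'E'
from kin import *
Z=np.load('kin.npy'); P,SG=Z[:8],Z[8:]
lo=np.array([-2.85,-.5,-1.23,.21,-1.02,.16,-2.73]); hi=np.array([2.85,2.14,1.37,2.46,4.16,2.05,2.73])
def ik(p,r,q0):
    best=None; rng=np.random.default_rng(0)
    for k in range(8):
        x0=np.clip(q0+rng.normal(0,.3*(k>0),7),lo+.02,hi-.02)
        def f(q):
            pp,rr=fk(q,P,SG); return np.r_[(pp-p)*10,(rr.inv()*r).as_rotvec()*3,.003*(q-q0)]
        z=least_squares(f,x0,bounds=(lo,hi),max_nfev=60)
        if best is None or z.cost<best.cost: best=z
        if best.cost<3e-4: break
    pp,rr=fk(best.x,P,SG); return np.linalg.norm(pp-p)*1000,np.degrees((rr.inv()*r).magnitude()),best.x
def K_(th): ph=.96-th; return s2w(C+.125*np.array([np.sin(ph),0,np.cos(ph)]))
E
python3 - <<'E'
from ik import *
s=readout.read_state(); q0=s['joints']; print(q0.round(3))
for nm,th,a,ox,oz in[('F',1.22,15,31,-15),('F',1.8,30,31,-15),('F',2.2,40,31,-15),('F',2.4,50,31,-15),('F',2.4,35,31,-15),('R',2.4,55,-31,-25),('R',2.4,45,-31,-25),('R',2.4,65,-31,-25),('R',2.0,55,-31,-25),('R',1.5,45,-31,-25),('T',.9,55,0,22),('T',0,55,0,22),('T',0,50,0,22)]:
    Q=ori(np.radians(a)); p=K_(th)-Q.apply(np.array([ox,0,oz])/1000)
    e,g,q=ik(p,Q,q0); print(nm,th,a,p.round(3),'err %.0fmm %.1fdeg'%(e,g),q.round(2))
E
```

```text
[-0.843 -0.242  0.334  2.13   0.478  0.852  0.739]
F 1.22 15 [0.589 0.071 0.314] err 0mm 0.0deg [-0.64  0.07  0.42  1.9   0.04  0.92  1.26]
F 1.8 30 [0.529 0.076 0.286] err 0mm 0.0deg [-0.82 -0.15  0.43  2.24  0.45  0.6   0.81]
F 2.2 40 [0.503 0.079 0.249] err 0mm 0.0deg [-0.7  -0.18  0.24  2.45  1.    0.4   0.2 ]
F 2.4 50 [0.495 0.079 0.23 ] err 26mm 6.3deg [ 0.73 -0.31 -1.12  2.46  0.63  0.16  0.42]
F 2.4 35 [0.498 0.079 0.222] err 0mm 0.0deg [-0.74 -0.13  0.3   2.42  0.82  0.38  0.38]
R 2.4 55 [0.467 0.082 0.177] err 57mm 13.2deg [-1.98  0.27  1.37  2.46  1.32  0.35 -0.47]
R 2.4 45 [0.46  0.082 0.177] err 37mm 8.7deg [ 0.75 -0.18 -1.23  2.46  0.79  0.28  0.25]
R 2.4 65 [0.473 0.081 0.178] err 69mm 16.7deg [-2.03  0.81  1.36  2.46  1.35  0.16 -0.92]
R 2.0 55 [0.483 0.08  0.224] err 42mm 10.2deg [ 0.81 -0.39 -1.23  2.46  0.55  0.16  0.42]
R 1.5 45 [0.519 0.077 0.268] err 0mm 0.0deg [-0.2  -0.19 -0.23  2.46  1.11  0.29  0.08]
T 0.9 55 [0.577 0.072 0.337] err 0mm 0.0deg [-0.87 -0.21  0.39  2.41  1.58  0.44 -0.31]
T 0 55 [0.671 0.064 0.284] err 0mm 0.0deg [-0.46  0.08  0.14  2.31  2.2   0.31 -0.91]
T 0 50 [0.673 0.064 0.286] err 0mm 0.0deg [-0.65  0.08  0.35  2.25  1.7   0.21 -0.41]
```

```bash
cat >> ik.py <<'E'
def F(th,a,ox,oz,oy=0): 
    Q=ori(np.radians(a)); return K_(th)-Q.apply(np.array([ox,oy,oz])/1000),Q
E
python3 - <<'E'
from ik import *
s=readout.read_state(); p=s['eef_pos']; r=q2R(s['orientation']); print(p,s['t'],s['width'])
p3,Q=F(1.22,20,44,-15)
up=np.array([0,0,.075])
plan(p,r,[(p+[.005,0,.025],r,2),(p3+up,Q,5),(p3,Q,6)],1)
# side-tilt return feasibility
q0=s['joints']
for tl in(45,):
  for th in(2.4,2.0,1.5,1.1):
    ph=.96-th; u=np.array([np.sin(ph),0,np.cos(ph)]); sx=.3*max(0,0)
    d=np.array([0,-np.sin(np.radians(tl)),-np.cos(np.radians(tl))]); n=np.cross(u,d); n/=np.linalg.norm(n)
    for sgn in(1,-1):
      x=np.array([sgn,0,0.]); M=RS*R.from_matrix(np.c_[x,np.cross(d,x),d])
      T=s2w(C+.092*u-n*.018+d*.018); e,g,q=ik(T,M,q0); print(th,sgn,T.round(3),'%.0f %.1f'%(e,g),q.round(2))
E
```

```text
[0.51635861 0.07898676 0.36453173] 12.0167 0.8830304002633932
13 [[[-8.5, 0, -9.5], [0, 0, 0], 1], [[-8, 0.5, -10], [0, 0, 0], 1], [[-15, -0.5, 6.5], [0, 0.033, 0], 1], [[-15, -0.5, 6.5], [0, 0.033, 0], 1], [[-15, -0.5, 5.5], [0, 0.034, 0], 1], [[-15.5, 0, 5.5], [0, 0.033, 0.001], 1], [[-15.5, -0.5, 4.5], [0, 0.033, 0], 1], [[4.5, 0, 12], [0, 0, 0], 1], [[4, 0, 11.5], [0, 0, 0], 1], [[4.5, 0, 12], [0, 0, 0], 1], [[4, 0, 11.5], [0, 0, 0], 1], [[4.5, 0, 12], [0, 0, 0], 1], [[4, 0, 11.5], [0, 0, 0], 1]]
end [0.6018 0.0704 0.322 ]
2.4 1 [0.495 0.079 0.187] 0 0.0 [-0.75  0.49  0.1   1.85  0.57  1.37 -2.57]
2.4 -1 [0.495 0.079 0.187] 0 0.0 [-0.91  0.51  0.32  1.85  0.49  1.32  0.65]
2.0 1 [0.501 0.078 0.222] 0 0.0 [-0.63  0.45 -0.04  1.83  0.61  1.45 -2.57]
2.0 -1 [0.501 0.078 0.222] 0 0.0 [-0.91  0.47  0.32  1.83  0.5   1.38  0.69]
1.5 1 [0.526 0.072 0.258] 0 0.0 [-0.71  0.43  0.1   1.76  0.58  1.48 -2.46]
1.5 -1 [0.526 0.072 0.258] 0 0.0 [-0.89  0.45  0.33  1.76  0.51  1.43  0.75]
1.1 1 [0.556 0.064 0.276] 0 0.0 [-0.59  0.45 -0.01  1.7   0.63  1.52 -2.44]
1.1 -1 [0.556 0.064 0.276] 0 0.0 [-0.86  0.47  0.34  1.7   0.52  1.45  0.81]
```

jog_arm(increments=[[[-8.5,0,-9.5],[0,0,0],1],[[-8,0.5,-10],[0,0,0],1],[[-15,-0.5,6.5],[0,0.033,0],1],[[-15,-0.5,6.5],[0,0.033,0],1],[[-15,-0.5,5.5],[0,0.034,0],1],[[-15.5,0,5.5],[0,0.033,0.001],1],[[-15.5,-0.5,4.5],[0,0.033,0],1],[[4.5,0,12],[0,0,0],1],[[4,0,11.5],[0,0,0],1],[[4.5,0,12],[0,0,0],1],[[4,0,11.5],[0,0,0],1],[[4.5,0,12],[0,0,0],1],[[4,0,11.5],[0,0,0],1],[[0,0,0],[0,0,0],1]], newtons=40)

```text
t: 13.18
eef_pos: [0.6014, 0.0702, 0.3182]
orientation: [0.172, 0.041, 0.984, -0.008]
force: [-0.6, -0.2, 0.5]
width: -0.002
grasp_force: 0.0
```

Run:
```python
from ik import *
from st import *
w=[]
for k in range(1,21):
    f=k/20; f=f if f<1 else 1; th=1.17+(1.85-1.17)*f; a=20+12*f; ox=44-14*min(1,k/6); w.append((*F(th,a,ox,-15),1))
plan(s['eef_pos'],r,w,1)
```

```text
{'t': np.float64(13.183), 'joints': array([-0.836,  0.054,  0.572,  1.945,  0.122,  0.83 ,  1.15 ]), 'eef_pos': array([0.601, 0.07 , 0.318]), 'force': array([-0.581, -0.167,  0.459]), 'wrist_torque': array([0.033, 0.435, 0.014]), 'width': np.float64(-0.002), 'grasp_force': np.float64(0.0)}
tool [0.9334 0.1465 0.    ] slant 19.8
tilt [(np.float64(1.22), 2006), (np.float64(1.21), 2001)]
20 [[[-1.5, 0, -3.5], [-0.002, -0.014, 0], 1], [[6.5, 0, -1], [0, -0.01, 0], 1], [[6.5, 0, -0.5], [0, -0.011, 0], 1], [[6.5, 0, -0.5], [0, -0.01, 0], 1], [[6.5, 0, -0.5], [0, -0.011, 0], 1], [[6.5, 0, -0.5], [0, -0.01, 0], 1], [[4, 0, 0], [0, -0.011, 0], 1], [[4, 0, 0], [0, -0.01, 0], 1], [[4, 0, -0.5], [0, -0.011, 0], 1], [[4, 0, 0.5], [0, -0.01, 0], 1], [[4, 0, 0], [0, -0.011, 0], 1], [[4.5, 0, 0], [0, -0.01, 0], 1], [[4, 0, 0.5], [0, -0.01, 0], 1], [[4, 0, 0.5], [0, -0.011, 0], 1], [[4, 0, 0.5], [0, -0.01, 0], 1], [[4, 0, 1], [0, -0.011, 0], 1], [[4, 0, 0.5], [0, -0.01, 0], 1], [[3.5, 0, 1], [0, -0.011, 0], 1], [[4, 0, 1], [0, -0.01, 0], 1], [[4, 0, 1], [0, -0.011, 0], 1]]
end [0.5239 0.0767 0.2817]
```

jog_arm(increments=[[[3,0,-2],[0,0,0],1],[[4,0,-1],[0,-0.01,0],1],[[3,0,-0.5],[0,-0.011,0],1],[[3,0,-0.5],[0,-0.01,0],1],[[3,0,-0.5],[0,-0.011,0],1],[[4,0,-0.5],[0,-0.01,0],1],[[4,0,0],[0,-0.011,0],1],[[5,0,0],[0,-0.01,0],1],[[5,0,-0.5],[0,-0.011,0],1],[[5,0,0.5],[0,-0.01,0],1],[[5,0,0],[0,-0.011,0],1],[[5,0,0],[0,-0.01,0],1],[[5,0,0.5],[0,-0.01,0],1],[[5,0,0.5],[0,-0.011,0],1],[[5,0,0.5],[0,-0.01,0],1],[[5,0,1],[0,-0.011,0],1],[[5,0,0.5],[0,-0.01,0],1],[[4,0,1],[0,-0.011,0],1],[[3,0,1],[0,-0.01,0],1],[[2,0,1],[0,-0.011,0],1]])

```text
t: 14.9
eef_pos: [0.5291, 0.0765, 0.2853]
orientation: [0.271, 0.041, 0.962, -0.011]
force: [2.5, -1.6, 4.6]
width: 0.002
grasp_force: 1.8
```

Run:
```python
from ik import *
from st import *
for th in(1.7,1.75,1.8,1.85): print(th,(r.inv().apply(K_(th)-s['eef_pos'])*1000).round(1))
```

```text
{'t': np.float64(14.9), 'joints': array([-0.857, -0.151,  0.39 ,  2.256,  0.589,  0.621,  0.613]), 'eef_pos': array([0.529, 0.076, 0.285]), 'force': array([ 2.546, -1.603,  4.56 ]), 'wrist_torque': array([-0.171, -0.137, -0.073]), 'width': np.float64(0.002), 'grasp_force': np.float64(1.811)}
tool [1.5497e+00 1.3350e-01 1.0000e-04] slant 31.5
tilt [(np.float64(1.8), 2042), (np.float64(1.79), 2034)]
1.7 [ 18.3  -0.2 -19.4]
1.75 [ 24.4  -0.2 -18.1]
1.8 [ 30.5  -0.2 -16.4]
1.85 [ 36.4  -0.2 -14.5]
```

Run:
```python
from ik import *
s=readout.read_state(); w=[]
for k in range(1,20):
    f=np.sin(np.pi/2*k/19)*.5+.5*k/19; w.append((*F(1.8+.6*f,31.5+4*f,30.5,-16),1))
plan(s['eef_pos'],q2R(s['orientation']),w,1)
```

```text
19 [[[4, 0, 0.5], [0, -0.004, 0], 1], [[4.5, 0, 2], [0, -0.005, 0], 1], [[5, 0, 1.5], [0, -0.005, 0], 1], [[4, 0, 2], [0, -0.004, 0], 1], [[4.5, 0, 2], [0, -0.005, 0], 1], [[4, 0, 2], [0, -0.004, 0], 1], [[4, 0, 2], [0, -0.004, 0], 1], [[4, 0, 2.5], [0, -0.005, 0], 1], [[3.5, 0, 2], [0, -0.004, 0], 1], [[3.5, 0, 2.5], [0, -0.004, 0], 1], [[3, 0, 2], [0, -0.003, 0], 1], [[3, 0, 2.5], [0, -0.004, 0], 1], [[2.5, 0, 2], [0, -0.003, 0], 1], [[2.5, 0, 2], [0, -0.003, 0], 1], [[2, 0, 2], [0, -0.003, 0], 1], [[2, 0, 2], [0, -0.003, 0], 1], [[2, 0, 2], [0, -0.002, 0], 1], [[1.5, 0, 1.5], [0, -0.002, 0], 1], [[1.5, 0, 1.5], [0, -0.002, 0], 1]]
end [0.498  0.0791 0.2209]
```

jog_arm(increments=[[[4,0,0.5],[0,-0.004,0],1],[[4.5,0,2],[0,-0.005,0],1],[[5,0,1.5],[0,-0.005,0],1],[[4,0,2],[0,-0.004,0],1],[[4.5,0,2],[0,-0.005,0],1],[[4,0,2],[0,-0.004,0],1],[[4,0,2],[0,-0.004,0],1],[[4,0,2.5],[0,-0.005,0],1],[[3.5,0,2],[0,-0.004,0],1],[[3.5,0,2.5],[0,-0.004,0],1],[[3,0,2],[0,-0.003,0],1],[[3,0,2.5],[0,-0.004,0],1],[[2.5,0,2],[0,-0.003,0],1],[[2.5,0,2],[0,-0.003,0],1],[[2,0,2],[0,-0.003,0],1],[[2,0,2],[0,-0.003,0],1],[[2,0,2],[0,-0.002,0],1],[[1.5,0,1.5],[0,-0.002,0],1],[[1.5,0,1.5],[0,-0.002,0],1]])

```text
t: 16.53
eef_pos: [0.4983, 0.0788, 0.2208]
orientation: [0.303, 0.04, 0.952, -0.013]
force: [-2.0, -0.4, 3.5]
width: -0.002
grasp_force: 1.6
```

Run:
```python
from ik import *
from st import *
cv2.imwrite("pics/s3.png",cv2.resize(_p[170:390,180:460,::-1],None,fx=2.5,fy=2.5))
for th in(2.3,2.35,2.4): print(th,(r.inv().apply(K_(th)-s['eef_pos'])*1000).round(1))
```

```text
{'t': np.float64(16.533), 'joints': array([-0.795, -0.11 ,  0.27 ,  2.428,  0.929,  0.46 ,  0.192]), 'eef_pos': array([0.498, 0.079, 0.221]), 'force': array([-2.022, -0.423,  3.516]), 'wrist_torque': array([-0.025,  0.452, -0.055]), 'width': np.float64(-0.002), 'grasp_force': np.float64(1.643)}
tool [ 2.1301e+00  1.1600e-01 -1.0000e-04] slant 35.3
tilt [(np.float64(2.42), 1594), (np.float64(2.41), 1587)]Traceback (most recent call last):
  File "<stdin>", line 3, in <module>
NameError: name '_p' is not defined. Did you mean: 'np'?
```

Run:
```python
from h import *
p,d=viewer.read_camera("scene"); np.save("pics/s3.npy",d)
q,_=viewer.read_camera("top")
a=cv2.resize(p[170:390,200:440,::-1],(480,440)); b=cv2.resize(q[150:350,280:460,::-1],(396,440)); cv2.imwrite("pics/s3.png",cv2.resize(np.hstack([a,b]),(790,397)))
```

```text
(no output)
```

View pics/s3.png

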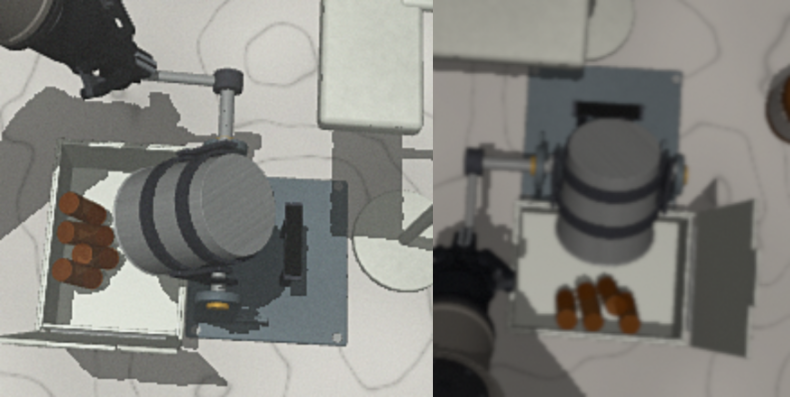

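Scene and top crops: all four amber vials lie in the tub, at (60–115,200–275) in the left crop, and the beaker is inverted and empty. Now for the return: a shut finger tilted in from the +y side, hooked under the rod.

```bash
cat >> ik.py <<'E'
TL=np.radians(45); DD=np.array([0,-np.sin(TL),-np.cos(TL)]); X_=np.array([-1.,0,0])
M_=RS*R.from_matrix(np.c_[X_,np.cross(DD,X_),DD])
def T_(th,gap=.0205,rho=.088,ins=.020,back=0):
    ph=.96-th; u=np.array([np.sin(ph),0,np.cos(ph)]); n=np.cross(u,DD); n/=np.linalg.norm(n)
    return s2w(C+rho*u-n*gap+DD*(ins-back))
E
python3 - <<'E'
from ik import *
s=readout.read_state(); p=s['eef_pos']; r=q2R(s['orientation'])
pa=p+[0,.0,.05]; 
plan(p,r,[(pa,r,2),(T_(2.42,.045,back=.11),M_,9),(T_(2.42,.034),M_,6)],1)
print(ik(T_(2.42,.045,back=.11),M_,s['joints']))
Q=ori(np.radians(55)); d=Q.apply([0,0,1])
for th in(1.25,1.0): print(ik(K_(th)-d*.06,Q,s['joints']))
E
```

```text
17 [[[-14.5, 0, -20.5], [0, 0, 0], 1], [[-14.5, 0, -20.5], [0, 0, 0], 1], [[2, 10.5, 2.5], [0.084, 0.065, -0.027], 1], [[1.5, 11, 2], [0.085, 0.065, -0.027], 1], [[1.5, 11, 1], [0.084, 0.065, -0.027], 1], [[0.5, 11, 0], [0.084, 0.064, -0.027], 1], [[1, 11, -1], [0.085, 0.065, -0.027], 1], [[0, 11, -1.5], [0.084, 0.065, -0.027], 1], [[0.5, 11, -3], [0.084, 0.065, -0.027], 1], [[0, 10.5, -3.5], [0.085, 0.065, -0.027], 1], [[0, 10, -4], [0.084, 0.065, -0.027], 1], [[0, -2, 18.5], [0, 0, 0], 1], [[0, -1.5, 18], [0, 0, 0], 1], [[-0.5, -2, 18.5], [0, 0, 0], 1], [[0, -2, 18], [0, 0, 0], 1], [[0, -1.5, 18.5], [0, 0, 0], 1], [[0, -2, 18.5], [0, 0, 0], 1]]
end [0.4982 0.0886 0.1716]
(np.float64(0.0003837477052589753), np.float64(0.00012213407730627936), array([-0.85981237,  0.51386793,  0.11259477,  1.67449111,  0.49131809,
        1.54607144,  0.59421721]))
(np.float64(4.827066492629671), np.float64(1.108534392213385), array([ 0.3437877 , -0.5       , -0.64241037,  2.46      ,  0.10400027,
        0.19319676,  1.02923307]))
(np.float64(0.00033559167275477587), np.float64(0.00014249496241479882), array([-0.71338974, -0.32722783,  0.17075525,  2.44439157,  1.35065749,
        0.49116856, -0.10924017]))
```

jog_arm(increments=[[[-14.5,0,-20.5],[0,0,0],1],[[-14.5,0,-20.5],[0,0,0],1],[[2,10.5,2.5],[0.084,0.065,-0.027],1],[[1.5,11,2],[0.085,0.065,-0.027],1],[[1.5,11,1],[0.084,0.065,-0.027],1],[[0.5,11,0],[0.084,0.064,-0.027],1],[[1,11,-1],[0.085,0.065,-0.027],1],[[0,11,-1.5],[0.084,0.065,-0.027],1],[[0.5,11,-3],[0.084,0.065,-0.027],1],[[0,10.5,-3.5],[0.085,0.065,-0.027],1],[[0,10,-4],[0.084,0.065,-0.027],1],[[0,0,0],[0,0,0],1],[[0,0,0],[0,0,0],1]])

```text
t: 17.77
eef_pos: [0.5051, 0.1748, 0.2395]
orientation: [-0.017, 0.038, 0.922, -0.384]
force: [-0.0, -0.7, 0.8]
width: 0.001
grasp_force: 0.0
```

Run:
```python
from ik import *
from st import *
plan(s['eef_pos'],r,[(T_(2.42,.045,back=.09),M_,2),(T_(2.42,.034),M_,6),(T_(2.42,.024),M_,4)],1)
```

```text
{'t': np.float64(17.767), 'joints': array([-0.931,  0.513,  0.229,  1.709,  0.417,  1.536,  0.645]), 'eef_pos': array([0.505, 0.175, 0.239]), 'force': array([-0.031, -0.724,  0.752]), 'wrist_torque': array([ 0.714, -0.051, -0.032]), 'width': np.float64(0.001), 'grasp_force': np.float64(0.0)}
tool [1.9415 0.109  0.1174] slant 45.2
tilt [(np.float64(2.42), 1581), (np.float64(2.43), 1577)]
12 [[[0, -1, 9.5], [-0.002, -0.001, 0.001], 1], [[0.5, -1, 9.5], [-0.001, 0, 0.002], 1], [[0, -2, 15], [0, 0, 0], 1], [[-0.5, -1.5, 15], [0, 0, 0], 1], [[0, -2, 15], [0, 0, 0], 1], [[0, -2, 15], [0, 0, 0], 1], [[-0.5, -1.5, 15], [0, 0, 0], 1], [[0, -2, 15], [0, 0, 0], 1], [[0, -2.5, 0], [0, 0, 0], 1], [[-0.5, -2.5, 0], [0, 0, 0], 1], [[0, -2.5, 0], [0, 0, 0], 1], [[-0.5, -2.5, 0], [0, 0, 0], 1]]
end [0.4987 0.0817 0.1787]
```

jog_arm(increments=[[[0,-1,9.5],[-0.002,0,0.001],1],[[0.5,-1,9.5],[-0.001,0,0.002],1],[[0,-2,15],[0,0,0],1],[[-0.5,-1.5,15],[0,0,0],1],[[0,-2,15],[0,0,0],1],[[0,-2,15],[0,0,0],1],[[-0.5,-1.5,15],[0,0,0],1],[[0,-2,15],[0,0,0],1],[[0,-2.5,0],[0,0,0],1],[[-0.5,-2.5,0],[0,0,0],1],[[0,-2.5,0],[0,0,0],1],[[-0.5,-2.5,0],[0,0,0],1]])

```text
t: 18.82
eef_pos: [0.499, 0.0815, 0.1818]
orientation: [-0.015, 0.04, 0.924, -0.38]
force: [0.0, 0.4, 0.6]
width: -0.005
grasp_force: 0.0
```

Run:
```python
from ik import *
from st import *
w=[]
for k in range(1,21):
    f=k/20; th=2.42-.75*(f**1.3); w.append((T_(th,.024-.0035*min(1,k/4)),M_,1))
plan(s['eef_pos'],r,w,1)
```

```text
{'t': np.float64(18.817), 'joints': array([-0.854,  0.498,  0.255,  1.89 ,  0.474,  1.334,  0.638]), 'eef_pos': array([0.499, 0.081, 0.182]), 'force': array([0.034, 0.382, 0.581]), 'wrist_torque': array([ 0.754,  0.023, -0.025]), 'width': np.float64(-0.005), 'grasp_force': np.float64(0.0)}
tool [2.4961 0.089  0.0237] slant 44.7
tilt [(np.float64(2.43), 1554), (np.float64(2.42), 1547)]
20 [[[0.5, 0.5, 1], [0.005, 0.001, -0.003], 1], [[0, -2.5, -1], [0, 0, 0], 1], [[0, -2.5, -2], [0, 0, 0], 1], [[-0.5, -2.5, -1.5], [0, 0, 0], 1], [[0, -2, -2], [0, 0, 0], 1], [[0, -2, -2], [0, 0, 0], 1], [[-0.5, -2.5, -2], [0, 0, 0], 1], [[-0.5, -2, -2], [0, 0, 0], 1], [[-0.5, -2.5, -2.5], [0, 0, 0], 1], [[-1, -2.5, -2], [0, 0, 0], 1], [[-0.5, -2.5, -2.5], [0, 0, 0], 1], [[-1.5, -2.5, -2], [0, 0, 0], 1], [[-1, -2.5, -2.5], [0, 0, 0], 1], [[-1.5, -2.5, -2.5], [0, 0, 0], 1], [[-1.5, -2.5, -2], [0, 0, 0], 1], [[-1.5, -2.5, -2.5], [0, 0, 0], 1], [[-2, -2.5, -2], [0, 0, 0], 1], [[-2, -3, -2], [0, 0, 0], 1], [[-2, -2.5, -2], [0, 0, 0], 1], [[-2.5, -2.5, -2], [0, 0, 0], 1]]
end [0.5169 0.0743 0.2412]
```

jog_arm(increments=[[[0.5,-0.5,0],[0.005,0,-0.003],1],[[0,-1.5,-1],[0,0,0],1],[[0,-2.5,-2],[0,0,0],1],[[-0.5,-2.5,-1.5],[0,0,0],1],[[0,-2,-2],[0,0,0],1],[[0,-2,-2],[0,0,0],1],[[-0.5,-2.5,-2],[0,0,0],1],[[-0.5,-2,-2],[0,0,0],1],[[-0.5,-2.5,-2.5],[0,0,0],1],[[-1,-2.5,-2],[0,0,0],1],[[-0.5,-2.5,-2.5],[0,0,0],1],[[-1.5,-2.5,-2],[0,0,0],1],[[-1,-2.5,-2.5],[0,0,0],1],[[-1.5,-2.5,-2.5],[0,0,0],1],[[-1.5,-2.5,-2],[0,0,0],1],[[-1.5,-2.5,-2.5],[0,0,0],1],[[-2,-2.5,-2],[0,0,0],1],[[-2,-3,-2],[0,0,0],1],[[-2,-2.5,-2],[0,0,0],1],[[-2.5,-2.5,-2],[0,0,0],1]])

```text
t: 20.53
eef_pos: [0.5169, 0.0796, 0.2398]
orientation: [-0.015, 0.036, 0.924, -0.38]
force: [-2.5, 32.5, -9.9]
width: 0.001
grasp_force: 9.6
```

Run:
```python
from ik import *
from st import *
w=[]
for k in range(1,21):
    f=k/20; th=1.67-.65*f; w.append((T_(th),M_,1))
plan(s['eef_pos'],r,w,1)
```

```text
{'t': np.float64(20.533), 'joints': array([-0.845,  0.443,  0.269,  1.821,  0.486,  1.432,  0.717]), 'eef_pos': array([0.517, 0.08 , 0.24 ]), 'force': array([-2.529, 32.488, -9.884]), 'wrist_torque': array([ 6.192,  0.698, -1.04 ]), 'width': np.float64(0.001), 'grasp_force': np.float64(9.641)}
tool [1.8197 0.0937 0.0234] slant 44.7
tilt [(np.float64(1.77), 1994), (np.float64(1.78), 1980)]
20 [[[-2, -6.5, 1.5], [0.005, 0.004, 0.004], 1], [[-2, -1.5, -1.5], [0, 0, 0], 1], [[-1.5, -2, -1], [0, 0, 0], 1], [[-2, -1.5, -1.5], [0, 0, 0], 1], [[-2, -1.5, -1], [0, 0, 0], 1], [[-2, -2, -1], [0, 0, 0], 1], [[-2, -1.5, -1], [0, 0, 0], 1], [[-2, -1.5, -1], [0, 0, 0], 1], [[-2.5, -1.5, -0.5], [0, 0, 0], 1], [[-2, -1.5, -1], [0, 0, 0], 1], [[-2.5, -1.5, -0.5], [0, 0, 0], 1], [[-2, -1.5, -1], [0, 0, 0], 1], [[-2.5, -1, -0.5], [0, 0, 0], 1], [[-2.5, -1.5, -0.5], [0, 0, 0], 1], [[-2.5, -1.5, -0.5], [0, 0, 0], 1], [[-2.5, -1, -0.5], [0, 0, 0], 1], [[-2.5, -1.5, 0], [0, 0, 0], 1], [[-2.5, -1, -0.5], [0, 0, 0], 1], [[-3, -1.5, 0], [0, 0, 0], 1], [[-2.5, -1, -0.5], [0, 0, 0], 1]]
end [0.5606 0.0607 0.2727]
```

Run:
```python
from ik import *
s=readout.read_state(); p=s['eef_pos']; r=q2R(s['orientation']); q0=s['joints']
for th,a in((1.77,35),(1.77,30),(1.4,35),(1.4,40),(1.0,40),(1.0,45)):
    pp,Q=F(th,a,-31,-22); e,g,q=ik(pp,Q,q0); print(th,a,pp.round(3),'%.0f %.1f'%(e,g),q.round(2))
sy=RS.apply([0,1,0])
p1=p+sy*.006-[0,0,.01]; p2=p1-r.apply([0,0,.11])
pp,Q=F(1.77,32,-55,-22); p3=pp+[-.02,0,.05]
plan(p,r,[(p1,r,1),(p2,r,4),(p3,Q,9),(pp,Q,4)],1)
```

```text
1.77 35 [0.484 0.08  0.25 ] 0 0.0 [-0.75 -0.21  0.28  2.41  0.73  0.48  0.46]
1.77 30 [0.481 0.08  0.252] 0 0.0 [-0.79 -0.2   0.35  2.35  0.55  0.56  0.66]
1.4 35 [0.522 0.077 0.277] 0 0.0 [-0.76 -0.18  0.34  2.32  0.64  0.5   0.6 ]
1.4 40 [0.525 0.077 0.276] 0 0.0 [-0.72 -0.19  0.27  2.38  0.87  0.43  0.36]
1.0 40 [0.573 0.073 0.288] 0 0.0 [-0.72 -0.11  0.34  2.29  0.78  0.39  0.49]
1.0 45 [0.576 0.072 0.287] 0 0.0 [-0.7  -0.11  0.3   2.35  1.13  0.34  0.13]
18 [[[0, 11.5, 3], [0, 0, 0], 1], [[0, 0, -27.5], [0, 0, 0], 1], [[0, 0, -27.5], [0, 0, 0], 1], [[0, 0, -27.5], [0, 0, 0], 1], [[0, 0, -27.5], [0, 0, 0], 1], [[8.5, -5.5, 8.5], [-0.084, -0.059, 0.025], 1], [[8.5, -6, 7.5], [-0.084, -0.058, 0.025], 1], [[9, -7, 6], [-0.085, -0.059, 0.024], 1], [[9, -7.5, 5.5], [-0.084, -0.058, 0.025], 1], [[9, -8.5, 4], [-0.084, -0.059, 0.025], 1], [[9, -9, 2.5], [-0.084, -0.059, 0.024], 1], [[9, -9, 1.5], [-0.084, -0.058, 0.025], 1], [[9, -9.5, 0], [-0.084, -0.059, 0.025], 1], [[8.5, -9.5, -1], [-0.085, -0.058, 0.025], 1], [[2.5, 0.5, 13], [0, 0, 0], 1], [[2.5, 0, 13.5], [0, 0, 0], 1], [[2, 0.5, 13], [0, 0, 0], 1], [[2.5, 0.5, 13.5], [0, 0, 0], 1]]
end [0.4624 0.082  0.2383]
```

Run:
```python
from ik import *
s=readout.read_state(); p=s['eef_pos']; r=q2R(s['orientation'])
sy=RS.apply([0,1,0])
p1=p+sy*.006-[0,0,.01]; p2=p1-r.apply([0,0,.10])
pp,Q=F(1.77,32,-52,-22); p3=pp+[-.005,0,.03]
plan(p,r,[(p1,r,1),(p2,r,3),(p3+sy*.07,Q,9),(p3,Q,3),(pp,Q,3)],1)
```

```text
19 [[[0, 11.5, 3], [0, 0, 0], 1], [[0, 0, -33.5], [0, 0, 0], 1], [[0, 0, -33], [0, 0, 0], 1], [[0, 0, -33.5], [0, 0, 0], 1], [[6.5, 1.5, 3], [-0.084, -0.059, 0.025], 1], [[6.5, 1.5, 3], [-0.084, -0.058, 0.025], 1], [[6.5, 1, 2.5], [-0.085, -0.059, 0.024], 1], [[7, 0.5, 2.5], [-0.084, -0.058, 0.025], 1], [[7, 0, 2], [-0.084, -0.059, 0.025], 1], [[7.5, 0, 1.5], [-0.084, -0.059, 0.024], 1], [[7, -0.5, 1], [-0.084, -0.058, 0.025], 1], [[7.5, -0.5, 0.5], [-0.084, -0.059, 0.025], 1], [[7, -1, 0], [-0.085, -0.058, 0.025], 1], [[0, -23.5, 0], [0, 0, 0], 1], [[0, -23, 0], [0, 0, 0], 1], [[0, -23.5, 0], [0, 0, 0], 1], [[4, 0, 9.5], [0, 0, 0], 1], [[4, 0.5, 9.5], [0, 0, 0], 1], [[3.5, 0, 9.5], [0, 0, 0], 1]]
end [0.4651 0.0817 0.2399]
```

jog_arm(increments=[[[0,11.5,3],[0,0,0],1],[[0,0,-33.5],[0,0,0],1],[[0,0,-33],[0,0,0],1],[[0,0,-33.5],[0,0,0],1],[[6.5,1.5,3],[-0.084,-0.059,0.025],1],[[6.5,1.5,3],[-0.084,-0.058,0.025],1],[[6.5,1,2.5],[-0.085,-0.059,0.024],1],[[7,0.5,2.5],[-0.084,-0.058,0.025],1],[[7,0,2],[-0.084,-0.059,0.025],1],[[7.5,0,1.5],[-0.084,-0.059,0.024],1],[[7,-0.5,1],[-0.084,-0.058,0.025],1],[[7.5,-0.5,0.5],[-0.084,-0.059,0.025],1],[[7,-1,0],[-0.085,-0.058,0.025],1],[[0,0,0],[0,0,0],1],[[0,0,0],[0,0,0],1]])

```text
t: 21.83
eef_pos: [0.4647, 0.1454, 0.2704]
orientation: [0.275, 0.042, 0.96, -0.015]
force: [0.4, 0.4, -0.2]
width: -0.004
grasp_force: 0.0
```

Run:
```python
from ik import *
from st import *
th=float(tilt("scene",viewer.read_camera("scene")[1])[0][0])
sy=RS.apply([0,1,0]); pp,Q=F(th,32,-48,-22); p3=pp+[-.005,0,.03]
plan(s['eef_pos'],r,[(p3+sy*.04,Q,3),(p3,Q,2),(pp,Q,3)],1)
```

```text
{'t': np.float64(21.833), 'joints': array([-0.925, -0.179,  0.186,  2.326,  0.697,  0.719,  0.274]), 'eef_pos': array([0.465, 0.145, 0.27 ]), 'force': array([ 0.387,  0.441, -0.184]), 'wrist_torque': array([ 0.067,  0.537, -0.077]), 'width': np.float64(-0.004), 'grasp_force': np.float64(0.0)}
tool [1.9445 0.1733 0.0637] slant 32.0
tilt [(np.float64(1.76), 2059), (np.float64(1.75), 2059)]
8 [[[-2, -8, 0], [-0.003, 0, -0.001], 1], [[-2.5, -8, 0], [-0.003, 0, 0], 1], [[-2, -8, 0], [-0.003, 0, -0.001], 1], [[0, -20, 0], [0, 0, 0], 1], [[0, -20, 0], [0, 0, 0], 1], [[4, 0, 9.5], [0, 0, 0], 1], [[3.5, 0.5, 9.5], [0, 0, 0], 1], [[4, 0, 9.5], [0, 0, 0], 1]]
end [0.4701 0.0812 0.2437]
```

Run:
```python
from ik import *
s=readout.read_state(); r=q2R(s['orientation'])
sy=RS.apply([0,1,0]); pp,Q=F(1.76,32,-46,-22); p3=pp+[-.005,0,.03]
w=[(p3+sy*.04,Q,3),(p3,Q,2),(pp,Q,3)]
for k in range(1,13):
    th=1.76-.03*max(0,k-4); w.append((*F(th,32+3*k/12,-46+15*min(1,k/5),-22),1))
plan(s['eef_pos'],r,w,1)
```

```text
20 [[[-2, -8.5, 0], [-0.003, 0, 0], 1], [[-2, -8.5, 0.5], [-0.003, 0, -0.001], 1], [[-2, -8.5, 0], [-0.003, 0, 0], 1], [[0, -20, 0], [0, 0, 0], 1], [[0, -20, 0], [0, 0, 0], 1], [[4, 0, 9.5], [0, 0, 0], 1], [[3.5, 0.5, 9], [0, 0, 0], 1], [[4, 0, 9.5], [0, 0, 0], 1], [[-3, 0, 0], [0, -0.004, 0], 1], [[-3, 0, 0.5], [0, -0.005, 0], 1], [[-3, 0, 0], [0, -0.004, 0], 1], [[-3.5, 0, 0], [0, -0.004, 0], 1], [[-6.5, 0, -0.5], [0, -0.005, 0], 1], [[-4, 0, -0.5], [0, -0.004, 0], 1], [[-3.5, 0, -0.5], [0, -0.005, 0], 1], [[-4, 0, 0], [0, -0.004, 0], 1], [[-4, 0, -0.5], [0, -0.004, 0], 1], [[-3.5, 0, 0], [0, -0.005, 0], 1], [[-4, 0, 0.5], [0, -0.004, 0], 1], [[-4, 0, 0], [0, -0.004, 0], 1]]
end [0.5085 0.0782 0.2702]
```

jog_arm(increments=[[[-2,-8.5,0],[-0.003,0,0],1],[[-2,-8.5,0.5],[-0.003,0,-0.001],1],[[-2,-8.5,0],[-0.003,0,0],1],[[0,-20,0],[0,0,0],1],[[0,-20,0],[0,0,0],1],[[4,0,9.5],[0,0,0],1],[[3.5,0.5,9],[0,0,0],1],[[4,0,9.5],[0,0,0],1],[[-3,0,0],[0,-0.004,0],1],[[-3,0,0.5],[0,-0.005,0],1],[[-3,0,0],[0,-0.004,0],1],[[-3.5,0,0],[0,-0.004,0],1],[[-4,0,-0.5],[0,-0.005,0],1],[[-4,0,-0.5],[0,-0.004,0],1],[[-4,0,-0.5],[0,-0.005,0],1],[[-4,0,0],[0,-0.004,0],1],[[-4,0,-0.5],[0,-0.004,0],1],[[-4,0,0],[0,-0.005,0],1],[[-4,0,0.5],[0,-0.004,0],1],[[-4,0,0],[0,-0.004,0],1]])

```text
t: 23.6
eef_pos: [0.5071, 0.078, 0.2688]
orientation: [0.3, 0.04, 0.953, -0.012]
force: [-4.6, 0.6, 0.9]
width: 0.002
grasp_force: 1.6
```

Run:
```python
from ik import *
from st import *
th=float(tilt("scene",viewer.read_camera("scene")[1])[0][0])
print((r.inv().apply(K_(th)-s['eef_pos'])*1000).round(1))
w=[]
for k in range(1,17):
    w.append((*F(th-.034*k,35+8*k/16,-31,-22),1))
plan(s['eef_pos'],r,w,1)
```

```text
{'t': np.float64(23.6), 'joints': array([-0.843, -0.185,  0.315,  2.351,  0.767,  0.575,  0.395]), 'eef_pos': array([0.507, 0.078, 0.269]), 'force': array([-4.552,  0.647,  0.938]), 'wrist_torque': array([ 0.159,  1.189, -0.064]), 'width': np.float64(0.002), 'grasp_force': np.float64(1.56)}
tool [ 1.7684e+00  1.3520e-01 -2.0000e-04] slant 35.0
tilt [(np.float64(1.53), 2011), (np.float64(1.52), 2005)]
[-34.1   0.2 -22.2]
16 [[[-7.5, 0, 0.5], [0, -0.009, 0], 1], [[-4.5, 0, 0.5], [0, -0.009, 0], 1], [[-4.5, 0, 1], [0, -0.008, 0], 1], [[-4, 0, 1.5], [0, -0.009, 0], 1], [[-4.5, 0, 1], [0, -0.009, 0], 1], [[-4.5, 0, 1.5], [0, -0.009, 0], 1], [[-4, 0, 2], [0, -0.008, 0], 1], [[-4, 0, 1.5], [0, -0.009, 0], 1], [[-4, 0, 2], [0, -0.009, 0], 1], [[-4, 0, 2.5], [0, -0.009, 0], 1], [[-4, 0, 2], [0, -0.008, 0], 1], [[-4, 0, 2.5], [0, -0.009, 0], 1], [[-3.5, 0, 2.5], [0, -0.009, 0], 1], [[-4, 0, 3], [0, -0.008, 0], 1], [[-3.5, 0, 3], [0, -0.009, 0], 1], [[-3, 0, 3], [0, -0.009, 0], 1]]
end [0.5788 0.072  0.2876]
```

jog_arm(increments=[[[-4.5,0,0.5],[0,-0.009,0],1],[[-4.5,0,0.5],[0,-0.009,0],1],[[-4.5,0,1],[0,-0.008,0],1],[[-4,0,1.5],[0,-0.009,0],1],[[-4.5,0,1],[0,-0.009,0],1],[[-4.5,0,1.5],[0,-0.009,0],1],[[-4,0,2],[0,-0.008,0],1],[[-4,0,1.5],[0,-0.009,0],1],[[-4,0,2],[0,-0.009,0],1],[[-4,0,2.5],[0,-0.009,0],1],[[-4,0,2],[0,-0.008,0],1],[[-4,0,2.5],[0,-0.009,0],1],[[-3.5,0,2.5],[0,-0.009,0],1],[[-3,0,2],[0,-0.008,0],1],[[-2,0,2],[0,-0.009,0],1]])

```text
t: 24.95
eef_pos: [0.5692, 0.0729, 0.2859]
orientation: [0.362, 0.039, 0.931, -0.015]
force: [-2.7, -0.2, 1.5]
width: -0.001
grasp_force: 1.4
```

Run:
```python
from ik import *
from st import *
th=float(tilt("scene",viewer.read_camera("scene")[1])[0][0])
print((r.inv().apply(K_(th)-s['eef_pos'])*1000).round(1))
# back off, then tip-push pose: ball at tool (0,0,+26) with a=54
p1,_=F(th,43,-45,-22); p1=s['eef_pos']+r.apply([.014,0,0])
p2,Q=F(th,54,0,55); p3,_=F(th,54,0,27)
plan(s['eef_pos'],r,[(p1,r,2),(p1-r.apply([0,0,.06]),r,3),(p2,Q,6),(p3,Q,3)],1)
for t,a in((1.05,54),(1.05,48),(.5,54)): 
    e,g,q=ik(F(t,a,0,50)[0],ori(np.radians(a)),s['joints']); print('%.0f %.1f'%(e,g),q.round(2))
```

```text
{'t': np.float64(24.95), 'joints': array([-0.777, -0.107,  0.313,  2.322,  1.025,  0.457,  0.193]), 'eef_pos': array([0.569, 0.073, 0.286]), 'force': array([-2.74 , -0.22 ,  1.451]), 'wrist_torque': array([0.074, 0.952, 0.018]), 'width': np.float64(-0.001), 'grasp_force': np.float64(1.393)}
tool [ 1.3025e+00  1.1470e-01 -1.0000e-04] slant 42.5
tilt [(np.float64(1.0), 1942), (np.float64(1.01), 1934)]
[-36.1   0.1 -19.8]
14 [[[7, 0, 0], [0, 0, 0], 1], [[7, 0, 0], [0, 0, 0], 1], [[0, 0, -20], [0, 0, 0], 1], [[0, 0, -20], [0, 0, 0], 1], [[0, 0, -20], [0, 0, 0], 1], [[-6.5, 0, -2.5], [0, -0.033, 0], 1], [[-6.5, 0, -2], [0, -0.034, 0], 1], [[-7, 0, -1.5], [0, -0.033, 0], 1], [[-6.5, 0, -2], [0, -0.033, 0], 1], [[-7, 0, -1], [0.001, -0.034, 0], 1], [[-6.5, 0, -1.5], [0, -0.033, 0], 1], [[0, 0, 9.5], [0, 0, 0], 1], [[0, 0, 9.5], [0, 0, 0], 1], [[0, 0, 9], [0, 0, 0], 1]]
end [0.5605 0.0736 0.3408]
0 0.0 [-0.73 -0.31  0.2   2.44  1.33  0.49 -0.09]
0 0.0 [-0.79 -0.31  0.28  2.35  1.01  0.53  0.25]
0 0.0 [-0.74 -0.15  0.32  2.36  1.52  0.37 -0.23]
```

Run:
```python
from ik import *
s=readout.read_state(); r=q2R(s['orientation']); th=1.0
p1=s['eef_pos']+r.apply([.014,0,0])
p2,Q=F(th,50,0,50)
w=[(p1,r,2),(p1-r.apply([0,0,.06]),r,3),(p2,Q,6)]
for k in range(1,10): w.append((*F(th,50,0,50-3.5*k),1))
plan(s['eef_pos'],r,w,1)
```

```text
20 [[[7, 0, 0], [0, 0, 0], 1], [[7, 0, 0], [0, 0, 0], 1], [[0, 0, -20], [0, 0, 0], 1], [[0, 0, -20], [0, 0, 0], 1], [[0, 0, -20], [0, 0, 0], 1], [[-7.5, 0, -1.5], [0, -0.022, 0], 1], [[-7, 0, -1.5], [0, -0.022, 0], 1], [[-7.5, 0, -1], [0, -0.022, 0], 1], [[-7.5, 0, -1.5], [0, -0.021, 0], 1], [[-7.5, 0, -1], [0, -0.022, 0], 1], [[-7.5, 0, -0.5], [0, -0.022, 0], 1], [[0, 0, 3.5], [0, 0, 0], 1], [[0, 0, 3.5], [0, 0, 0], 1], [[0, 0, 3.5], [0, 0, 0], 1], [[0, 0, 3.5], [0, 0, 0], 1], [[0, 0, 3.5], [0, 0, 0], 1], [[0, 0, 3.5], [0, 0, 0], 1], [[0, 0, 3.5], [0, 0, 0], 1], [[0, 0, 3.5], [0, 0, 0], 1], [[0, 0, 3.5], [0, 0, 0], 1]]
end [0.5684 0.0728 0.3369]
```

jog_arm(increments=[[[7,0,0],[0,0,0],1],[[7,0,0],[0,0,0],1],[[0,0,-20],[0,0,0],1],[[0,0,-20],[0,0,0],1],[[0,0,-20],[0,0,0],1],[[-7.5,0,-1.5],[0,-0.022,0],1],[[-7,0,-1.5],[0,-0.022,0],1],[[-7.5,0,-1],[0,-0.022,0],1],[[-7.5,0,-1.5],[0,-0.021,0],1],[[-7.5,0,-1],[0,-0.022,0],1],[[-7.5,0,-0.5],[0,-0.022,0],1],[[0,0,3.5],[0,0,0],1],[[0,0,3.5],[0,0,0],1],[[0,0,3.5],[0,0,0],1],[[0,0,3.5],[0,0,0],1],[[0,0,3.5],[0,0,0],1],[[0,0,3.5],[0,0,0],1],[[0,0,3.5],[0,0,0],1],[[0,0,3.5],[0,0,0],1]])

```text
t: 26.63
eef_pos: [0.5657, 0.0731, 0.3389]
orientation: [0.422, 0.038, 0.906, -0.018]
force: [-0.1, -0.0, 0.1]
width: -0.0
grasp_force: 0.0
```

Run:
```python
from ik import *
from st import *
th=float(tilt("scene",viewer.read_camera("scene")[1])[0][0])
print((r.inv().apply(K_(th)-s['eef_pos'])*1000).round(1))
w=[]
for k in range(1,21):
    f=k/20; w.append((*F(th-.62*f,50+4*f,0,20.5),1))
plan(s['eef_pos'],r,w,1)
```

```text
{'t': np.float64(26.633), 'joints': array([-0.757, -0.201,  0.224,  2.343,  1.202,  0.532,  0.026]), 'eef_pos': array([0.566, 0.073, 0.339]), 'force': array([-0.102, -0.022,  0.103]), 'wrist_torque': array([0.036, 0.784, 0.059]), 'width': np.float64(-0.0), 'grasp_force': np.float64(0.046)}
tool [ 1.2357e+00  1.6440e-01 -2.0000e-04] slant 50.0
tilt [(np.float64(1.01), 1889), (np.float64(1.0), 1872)]
[-0.1  0.1 21.8]
20 [[[-2.5, 0, 4.5], [0, -0.004, 0], 1], [[-2.5, 0, 2.5], [0, -0.004, 0], 1], [[-2, 0, 3.5], [0, -0.003, 0], 1], [[-2.5, 0, 3], [0, -0.004, 0], 1], [[-2, 0, 3], [0, -0.003, 0], 1], [[-2, 0, 3.5], [0, -0.004, 0], 1], [[-2, 0, 3.5], [0, -0.003, 0], 1], [[-1.5, 0, 3.5], [0, -0.004, 0], 1], [[-1.5, 0, 3.5], [0, -0.003, 0], 1], [[-1.5, 0, 3.5], [0, -0.004, 0], 1], [[-1.5, 0, 3.5], [0, -0.003, 0], 1], [[-1, 0, 3.5], [0, -0.004, 0], 1], [[-1.5, 0, 4], [0, -0.003, 0], 1], [[-1, 0, 3.5], [0, -0.004, 0], 1], [[-0.5, 0, 4], [0, -0.003, 0], 1], [[-1, 0, 3.5], [0, -0.004, 0], 1], [[-0.5, 0, 4], [0, -0.003, 0], 1], [[-0.5, 0, 4], [0, -0.004, 0], 1], [[0, 0, 3.5], [0, -0.003, 0], 1], [[-0.5, 0, 4], [0, -0.004, 0], 1]]
end [0.6392 0.067  0.3167]
```

jog_arm(increments=[[[-2.5,0,3],[0,-0.004,0],1],[[-2.5,0,2.5],[0,-0.004,0],1],[[-2,0,3.5],[0,-0.003,0],1],[[-2.5,0,3],[0,-0.004,0],1],[[-2,0,3],[0,-0.003,0],1],[[-2,0,3.5],[0,-0.004,0],1],[[-2,0,3.5],[0,-0.003,0],1],[[-1.5,0,3.5],[0,-0.004,0],1],[[-1.5,0,3.5],[0,-0.003,0],1],[[-1.5,0,3.5],[0,-0.004,0],1],[[-1.5,0,3.5],[0,-0.003,0],1],[[-1,0,3.5],[0,-0.004,0],1],[[-1.5,0,4],[0,-0.003,0],1],[[-1,0,3.5],[0,-0.004,0],1],[[-0.5,0,4],[0,-0.003,0],1],[[-1,0,3.5],[0,-0.004,0],1],[[-0.5,0,4],[0,-0.003,0],1],[[-0.5,0,4],[0,-0.004,0],1],[[0,0,3],[0,-0.003,0],1],[[-0.5,0,2],[0,-0.004,0],1]])

```text
t: 28.4
eef_pos: [0.636, 0.0671, 0.3189]
orientation: [0.454, 0.037, 0.89, -0.019]
force: [-1.0, 0.6, 1.4]
width: -0.001
grasp_force: 0.9
```

Run:
```python
from ik import *
from st import *
th=float(tilt("scene",viewer.read_camera("scene")[1])[0][0])
print((r.inv().apply(K_(th)-s['eef_pos'])*1000).round(1))
w=[]
for k in range(1,21):
    f=k/20; f=.4*f+.6*np.sin(np.pi/2*f); w.append((*F(th*(1-f),54+1*f,0,20),1))
plan(s['eef_pos'],r,w,1)
```

```text
{'t': np.float64(28.4), 'joints': array([-0.704, -0.031,  0.286,  2.305,  1.608,  0.406, -0.345]), 'eef_pos': array([0.636, 0.067, 0.319]), 'force': array([-0.969,  0.568,  1.366]), 'wrist_torque': array([0.108, 0.696, 0.091]), 'width': np.float64(-0.001), 'grasp_force': np.float64(0.852)}
tool [ 7.825e-01  1.387e-01 -3.000e-04] slant 54.0
tilt [(np.float64(0.4), 1237), (np.float64(0.41), 1218)]
[ 0.1  0.3 21.9]
20 [[[0, 0.5, 5], [0, -0.001, 0], 1], [[0, 0, 3.5], [0, -0.001, 0], 1], [[0, 0, 3.5], [0, -0.001, 0], 1], [[0, 0, 3], [0, -0.001, 0], 1], [[0, 0, 3.5], [0, -0.001, 0], 1], [[0.5, 0, 3], [0, -0.002, 0], 1], [[0.5, 0, 3], [0, -0.001, 0], 1], [[0.5, 0, 3], [0, -0.001, 0], 1], [[0.5, 0, 3], [0, -0.001, 0], 1], [[0.5, 0, 2.5], [0, -0.001, 0], 1], [[0.5, 0, 2.5], [0, 0, 0], 1], [[0.5, 0, 2.5], [0, -0.001, 0], 1], [[0.5, 0, 2], [0, -0.001, 0], 1], [[0.5, 0, 2], [0, -0.001, 0], 1], [[0.5, 0, 2], [0, -0.001, 0], 1], [[0.5, 0, 2], [0, 0, 0], 1], [[0.5, 0, 1.5], [0, -0.001, 0], 1], [[0.5, 0, 1.5], [0, 0, 0], 1], [[0.5, 0, 1], [0, -0.001, 0], 1], [[0.5, 0, 1], [0, 0, 0], 1]]
end [0.673  0.0645 0.2831]
```

jog_arm(increments=[[[0,0,3],[0,-0.001,0],1],[[0,0,3.5],[0,-0.001,0],1],[[0,0,3.5],[0,-0.001,0],1],[[0,0,3],[0,-0.001,0],1],[[0,0,3.5],[0,-0.001,0],1],[[0.5,0,3],[0,-0.002,0],1],[[0.5,0,3],[0,-0.001,0],1],[[0.5,0,3],[0,-0.001,0],1],[[0.5,0,3],[0,-0.001,0],1],[[0.5,0,2.5],[0,-0.001,0],1],[[0.5,0,2.5],[0,0,0],1],[[0.5,0,2.5],[0,-0.001,0],1],[[0.5,0,2],[0,-0.001,0],1],[[0.5,0,2],[0,-0.001,0],1],[[0.5,0,2],[0,-0.001,0],1],[[0.5,0,2],[0,0,0],1],[[0.5,0,1.5],[0,-0.001,0],1],[[0.5,0,1],[0,0,0],1]])

```text
t: 30.0
eef_pos: [0.6698, 0.0644, 0.2869]
orientation: [0.461, 0.037, 0.886, -0.019]
force: [-0.3, -0.3, 2.2]
width: 0.003
grasp_force: 0.7
```

Run:
```python
from ik import *
from st import *
for th in (0,.02,.04,.06): print((r.inv().apply(K_(th)-s['eef_pos'])*1000).round(1))
```

```text
{'t': np.float64(30.0), 'joints': array([-0.664,  0.09 ,  0.303,  2.289,  1.933,  0.368, -0.676]), 'eef_pos': array([0.67 , 0.064, 0.287]), 'force': array([-0.323, -0.281,  2.188]), 'wrist_torque': array([0.051, 0.644, 0.055]), 'width': np.float64(0.003), 'grasp_force': np.float64(0.734)}
tool [ 4.506e-01  1.193e-01 -1.000e-04] slant 55.0
tilt [(np.float64(0.03), 1008), (np.float64(0.04), 995)]
[ 1.2  0.1 24.8]
[ 0.4  0.1 22.5]
[-0.4  0.1 20.1]
[-1.1  0.1 17.7]
```

jog_arm(increments=[[[0,0,0.7],[0,0,0],1],[[0,0,0.7],[0,0,0],1],[[0,0,0.7],[0,0,0],1],[[0,0,0.7],[0,0,0],1],[[0,0,0.5],[0,0,0],1],[[0,0,0],[0,0,0],1]])

```text
t: 30.55
eef_pos: [0.6723, 0.0642, 0.2851]
orientation: [0.461, 0.037, 0.886, -0.019]
force: [-7.6, 0.5, 3.6]
width: 0.001
grasp_force: 3.7
```

Run:
```python
from ik import *
from st import *
print((r.inv().apply(K_(0)-s['eef_pos'])*1000).round(1))
```

```text
{'t': np.float64(30.55), 'joints': array([-0.66 ,  0.098,  0.303,  2.286,  1.949,  0.366, -0.692]), 'eef_pos': array([0.672, 0.064, 0.285]), 'force': array([-7.615,  0.548,  3.627]), 'wrist_torque': array([ 0.084,  1.338, -0.106]), 'width': np.float64(0.001), 'grasp_force': np.float64(3.704)}
tool [ 4.249e-01  1.189e-01 -1.000e-04] slant 54.9
tilt [(np.float64(0.01), 1014), (np.float64(0.0), 990)]
[ 1.1  0.1 21.8]
```

jog_arm(increments=[[[0,0,0.5],[0,0,0],1],[[0,0,0.5],[0,0,0],1],[[0,0,0],[0,0,0],1]])

```text
t: 30.85
eef_pos: [0.6727, 0.0642, 0.2847]
orientation: [0.461, 0.037, 0.886, -0.019]
force: [-26.8, 0.3, 15.4]
width: 0.003
grasp_force: 15.5
```

```bash
cat > lid.py <<'E'
from ik import *
YT=np.radians(-4.7); RT=R.from_euler('z',YT); TC=np.array([.4545,-.0845,0])
HI=TC+RT.apply([0,-.115,.11])
def lidang(n,d):
    W=cloud(n,d).reshape(-1,3); S=RT.inv().apply(W-HI); S=S[(abs(S[:,0])<.08)&(S[:,2]>.03)&(S[:,2]<.25)&(abs(S[:,1])<.18)]
    a=np.arctan2(S[:,2],S[:,1]); h,e=np.histogram(a,np.arange(.3,2.2,.03)); k=np.argmax(h); m=abs(a-(e[k]+.015))<.06
    return float(np.median(a[m])),int(m.sum())
E
python3 - <<'E'
from lid import *
import st
s=st.s
print(lidang("top",np.load("pics/top0.npy")),lidang("scene",np.load("pics/scene0.npy")),lidang("top",viewer.read_camera("top")[1]))
Q=RT*R.from_matrix(np.diag([-1.,1,-1]))
print('HI',HI,'edge', HI+RT.apply([0,.23*np.cos(1.66),.23*np.sin(1.66)]))
for p in([.45,-.33,.40],[.45,-.30,.30],[.45,-.2,.3],[.45,0,.14],[.46,-.01,.125]):
    e,g,q=ik(np.array(p),Q,s['joints']); print(p,'%.0f %.1f'%(e,g),q.round(2))
E
```

```text
{'t': np.float64(30.85), 'joints': array([-0.658,  0.099,  0.303,  2.286,  1.954,  0.365, -0.697]), 'eef_pos': array([0.673, 0.064, 0.285]), 'force': array([-26.792,   0.293,  15.364]), 'wrist_torque': array([-0.212,  1.509, -0.39 ]), 'width': np.float64(0.003), 'grasp_force': np.float64(15.534)}
tool [ 4.207e-01  1.188e-01 -1.000e-04] slant 55.0
tilt [(np.float64(0.01), 977), (np.float64(0.0), 966)]
(1.6931151545088399, 2063) (1.6818220350373527, 735) (1.6930319103408065, 2058)
HI [ 0.44507707 -0.1991133   0.11      ] edge [ 0.44339818 -0.21953405  0.33908552]
[0.45, -0.33, 0.4] 0 0.0 [ 0.16  0.11  0.43  1.65 -0.05  1.38  2.1 ]
[0.45, -0.3, 0.3] 0 0.0 [ 0.2   0.14  0.34  1.83 -0.05  1.18  2.06]
[0.45, -0.2, 0.3] 0 0.0 [-0.15  0.05  0.5   1.92 -0.03  1.17  1.87]
[0.45, 0, 0.14] 0 0.0 [-0.05  0.16 -0.04  2.17  0.01  0.81  1.41]
[0.46, -0.01, 0.125] 0 0.0 [ 0.1   0.21 -0.17  2.16  0.05  0.78  1.4 ]
```

The beaker is seated: tilt reads 0.01, the same as at the start, and the stop pushed back with 31 N. The lid is at 1.69 rad. I'll withdraw, go over the lid and come down behind it.

Run:
```python
from lid import *
s=readout.read_state(); p=s['eef_pos']; r=q2R(s['orientation'])
Q=RT*R.from_matrix(np.diag([-1.,1,-1]))
p1=p-r.apply([0,0,.075])
plan(p,r,[(p1,r,4),(np.array([.49,.02,.43]),Q,12)],1)
p2,r2=np.array([.49,.02,.43]),Q
plan(p2,r2,[(np.array([.445,-.305,.42]),Q,11),(np.array([.445,-.305,.295]),Q,5)],1)
```

```text
16 [[[0, 0, -19], [0, 0, 0], 1], [[0, 0, -18.5], [0, 0, 0], 1], [[0, 0, -18.5], [0, 0, 0], 1], [[0, 0, -19], [0, 0, 0], 1], [[-1.5, -5, -13], [0, 0.08, 0], 1], [[0, -5, -13], [0, 0.08, 0], 1], [[0.5, -5, -12.5], [0, 0.08, 0], 1], [[1.5, -4.5, -13], [0, 0.08, 0], 1], [[3, -5, -12.5], [0, 0.08, -0.001], 1], [[3.5, -5, -12.5], [0, 0.08, 0], 1], [[5, -5, -12], [0, 0.079, 0], 1], [[5.5, -5, -12], [0, 0.08, 0], 1], [[6.5, -5, -11], [0, 0.08, 0], 1], [[7.5, -5, -10.5], [0, 0.08, 0], 1], [[8.5, -4.5, -10], [0, 0.08, 0], 1], [[9, -5, -9.5], [0, 0.08, 0], 1]]
end [0.4899 0.0201 0.4302]
16 [[[1.5, -30, 1], [0, 0, 0], 1], [[2, -29.5, 1], [0, 0, 0], 1], [[1.5, -30, 0.5], [0, 0, 0], 1], [[1.5, -29.5, 1], [0, 0, 0], 1], [[2, -30, 1], [0, 0, 0], 1], [[1.5, -29.5, 1], [0, 0, 0], 1], [[1.5, -30, 1], [0, 0, 0], 1], [[1.5, -30, 1], [0, 0, 0], 1], [[2, -29.5, 0.5], [0, 0, 0], 1], [[1.5, -30, 1], [0, 0, 0], 1], [[1.5, -29.5, 1], [0, 0, 0], 1], [[0, 0, 25], [0, 0, 0], 1], [[0, 0, 25], [0, 0, 0], 1], [[0, 0, 25], [0, 0, 0], 1], [[0, 0, 25], [0, 0, 0], 1], [[0, 0, 25], [0, 0, 0], 1]]
end [ 0.4452 -0.3049  0.295 ]
```

jog_arm(increments=[[[0,0,-10],[0,0,0],1],[[0,0,-20],[0,0,0],1],[[0,0,-22],[0,0,0],1],[[0,0,-23],[0,0,0],1],[[-1.5,-5,-13],[0,0.08,0],1],[[0,-5,-13],[0,0.08,0],1],[[0.5,-5,-12.5],[0,0.08,0],1],[[1.5,-4.5,-13],[0,0.08,0],1],[[3,-5,-12.5],[0,0.08,0],1],[[3.5,-5,-12.5],[0,0.08,0],1],[[5,-5,-12],[0,0.08,0],1],[[5.5,-5,-12],[0,0.08,0],1],[[6.5,-5,-11],[0,0.08,0],1],[[7.5,-5,-10.5],[0,0.08,0],1],[[8.5,-4.5,-10],[0,0.08,0],1],[[9,-5,-9.5],[0,0.08,0],1],[[0,0,0],[0,0,0],1]])

```text
t: 32.37
eef_pos: [0.5007, 0.023, 0.4044]
orientation: [0.073, 0.052, 0.996, -0.01]
force: [-0.6, -1.0, -0.7]
width: 0.0
grasp_force: 0.0
```

Run:
```python
from lid import *
import st
s=st.s; p=s['eef_pos']; r=q2R(s['orientation'])
Q=RT*R.from_matrix(np.diag([-1.,1,-1]))
plan(p,r,[(np.array([.45,-.305,.42]),Q,11),(np.array([.45,-.305,.295]),Q,5)],1)
```

```text
{'t': np.float64(32.367), 'joints': array([-0.862, -0.123,  0.592,  1.86 ,  0.141,  1.254,  1.162]), 'eef_pos': array([0.501, 0.023, 0.404]), 'force': array([-0.596, -0.968, -0.718]), 'wrist_torque': array([0.018, 0.117, 0.002]), 'width': np.float64(0.0), 'grasp_force': np.float64(0.0)}
tool [ 1.3147  0.2496 -0.055 ] slant 8.4
tilt [(np.float64(0.01), 991), (np.float64(0.0), 966)]
16 [[[1.5, -30, -1], [-0.001, 0.013, -0.002], 1], [[1, -30.5, -1.5], [-0.002, 0.014, -0.002], 1], [[1.5, -30, -1.5], [-0.001, 0.013, -0.002], 1], [[1.5, -30, -1], [-0.001, 0.013, -0.002], 1], [[1.5, -30, -1.5], [-0.002, 0.013, -0.002], 1], [[2, -30.5, -1], [-0.001, 0.014, -0.002], 1], [[1.5, -30, -1.5], [-0.001, 0.013, -0.002], 1], [[2, -30, -1.5], [-0.002, 0.013, -0.002], 1], [[2, -30, -1.5], [-0.001, 0.014, -0.002], 1], [[2, -30.5, -1], [-0.001, 0.013, -0.002], 1], [[2, -30, -1.5], [-0.002, 0.013, -0.002], 1], [[0, 0, 25], [0, 0, 0], 1], [[0, 0, 25], [0, 0, 0], 1], [[0, 0, 25], [0, 0, 0], 1], [[0, 0, 25], [0, 0, 0], 1], [[0, 0, 25], [0, 0, 0], 1]]
end [ 0.4499 -0.305   0.2949]
```

jog_arm(increments=[[[1.5,-25,-3],[-0.001,0.013,-0.002],1],[[1,-30.5,-3],[-0.002,0.014,-0.002],1],[[1.5,-30,-2],[-0.001,0.013,-0.002],1],[[1.5,-30,-1],[-0.001,0.013,-0.002],1],[[1.5,-30,-1.5],[-0.002,0.013,-0.002],1],[[2,-30.5,-1],[-0.001,0.014,-0.002],1],[[1.5,-30,-1.5],[-0.001,0.013,-0.002],1],[[2,-30,-1.5],[-0.002,0.013,-0.002],1],[[2,-30,-1.5],[-0.001,0.014,-0.002],1],[[2,-30.5,-1],[-0.001,0.013,-0.002],1],[[2,-30,-1.5],[-0.002,0.013,-0.002],1],[[0,-8,0],[0,0,0],1],[[0,0,0],[0,0,0],1]])

```text
t: 33.5
eef_pos: [0.448, -0.31, 0.421]
orientation: [0.0, 0.043, 0.999, -0.002]
force: [0.5, -0.3, -0.2]
width: 0.0
grasp_force: 0.0
```

Run:
```python
from lid import *
s=readout.read_state(); p=s['eef_pos']; r=q2R(s['orientation']); print(s['t'],p,s['joints'].round(2))
Q=RT*R.from_matrix(np.diag([-1.,1,-1]))
def Tp(ph,rho): return HI+RT.apply([.0,rho*np.cos(ph)-.016,rho*np.sin(ph)])
w=[(np.array([.45,-.30,.295]),Q,5)]
ph0=1.72
w.append((Tp(1.85,.185),Q,2))
for k in range(1,13): w.append((Tp(1.85-.05*k,.185),Q,1))
plan(p,r,w,1)
```

```text
33.5 [ 0.44802111 -0.31004356  0.4209799 ] [-0.53  0.14  1.16  1.67 -0.12  1.41  2.13]
19 [[[0, 2, 25], [-0.001, 0, -0.001], 1], [[-0.5, 2, 25.5], [-0.001, 0, 0], 1], [[0, 2.5, 25], [0, 0.001, -0.001], 1], [[-0.5, 2, 25.5], [-0.001, 0, -0.001], 1], [[0, 2, 25], [-0.001, 0, -0.001], 1], [[6.5, 16.5, 3.5], [0, 0, 0], 1], [[6.5, 16.5, 3.5], [0, 0, 0], 1], [[0, 9, -2], [0, 0, 0], 1], [[0, 9, -2], [0, 0, 0], 1], [[0, 9.5, -1.5], [0, 0, 0], 1], [[0, 9, -1], [0, 0, 0], 1], [[0, 9, -0.5], [0, 0, 0], 1], [[0, 9.5, 0], [0, 0, 0], 1], [[0, 9, 0.5], [0, 0, 0], 1], [[0, 9.5, 1], [0, 0, 0], 1], [[0, 9, 1], [0, 0, 0], 1], [[0, 9, 2], [0, 0, 0], 1], [[0, 9, 2], [0, 0, 0], 1], [[0, 9, 3], [0, 0, 0], 1]]
end [ 0.4486 -0.1569  0.2855]
```

jog_arm(increments=[[[0,2,25],[0,0,0],1],[[0,2,25.5],[0,0,0],1],[[0,2.5,25],[0,0,0],1],[[0,2,25.5],[0,0,0],1],[[0,2,25],[0,0,0],1],[[0,14,0],[0,0,0],1],[[0,14,0],[0,0,0],1],[[0,10,0],[0,0,0],1],[[0,6,0],[0,0,0],1],[[0,6,0],[0,0,0],1],[[0,7,0],[0,0,0],1],[[0,9,0],[0,0,0],1],[[0,9,0],[0,0,0],1],[[0,9,0],[0,0,0],1],[[0,9,0.5],[0,0,0],1],[[0,9,1],[0,0,0],1],[[0,9,1],[0,0,0],1],[[0,9,2],[0,0,0],1]])

```text
t: 35.0
eef_pos: [0.4599, -0.1769, 0.2917]
orientation: [0.001, 0.041, 0.999, -0.0]
force: [0.4, -0.9, -0.9]
width: 0.001
grasp_force: 0.0
```

```bash
cat >> lid.py <<'E'
QL=RT*R.from_matrix(np.diag([-1.,1,-1]))
def Tp(ph,rho): return HI+RT.apply([.0,rho*np.cos(ph)-.016,rho*np.sin(ph)])
def rep():
    s=readout.read_state(); print({k:np.round(s[k],3) for k in('t','joints','eef_pos','force')})
    x=RT.inv().apply(s['eef_pos']-HI)+[0,.016,0]; a=np.arctan2(x[2],x[1]); print('corner ang',a.round(3),'rho',np.hypot(x[1],x[2]).round(4),'lid',lidang("scene",viewer.read_camera("scene")[1]),lidang("top",viewer.read_camera("top")[1]))
    return s,a,np.hypot(x[1],x[2])
E
python3 - <<'E'
from lid import *
s,a,rho=rep(); w=[]
for k in range(1,21): w.append((Tp(a-.045*k,rho),QL,1))
plan(s['eef_pos'],q2R(s['orientation']),w,1)
E
```

```text
{'t': np.float64(35.0), 'joints': array([-0.794,  0.076,  1.111,  1.973, -0.076,  1.133,  1.838]), 'eef_pos': array([ 0.46 , -0.177,  0.292]), 'force': array([ 0.369, -0.91 , -0.855])}
corner ang 1.357 rho 0.1859 lid (1.3330159914623956, 1088) (1.3142632562016603, 286)
20 [[[13, 8, 2], [0, 0.003, 0.001], 1], [[0, 8, 2], [0, 0, 0], 1], [[0, 8, 3], [0, 0, 0], 1], [[0, 8, 3], [0, 0, 0], 1], [[0, 7.5, 3.5], [0, 0, 0], 1], [[0, 7.5, 3.5], [0, 0, 0], 1], [[0, 7.5, 4], [0, 0, 0], 1], [[0, 7, 4.5], [0, 0, 0], 1], [[0, 7, 4.5], [0, 0, 0], 1], [[0, 6.5, 5], [0, 0, 0], 1], [[0, 6.5, 5.5], [0, 0, 0], 1], [[0, 6.5, 5.5], [0, 0, 0], 1], [[0, 6, 6], [0, 0, 0], 1], [[0, 5.5, 6], [0, 0, 0], 1], [[0, 5.5, 6.5], [0, 0, 0], 1], [[0, 5, 6.5], [0, 0, 0], 1], [[0, 5, 7], [0, 0, 0], 1], [[0, 4.5, 7], [0, 0, 0], 1], [[0, 4, 7], [0, 0, 0], 1], [[0, 4, 7.5], [0, 0, 0], 1]]
end [ 0.4574 -0.0488  0.1921]
```

jog_arm(increments=[[[0,8,2],[0,0,0],1],[[0,8,2],[0,0,0],1],[[0,8,3],[0,0,0],1],[[0,8,3],[0,0,0],1],[[0,7.5,3.5],[0,0,0],1],[[0,7.5,3.5],[0,0,0],1],[[0,7.5,4],[0,0,0],1],[[0,7,4.5],[0,0,0],1],[[0,7,4.5],[0,0,0],1],[[0,6.5,5],[0,0,0],1],[[0,6.5,5.5],[0,0,0],1],[[0,6.5,5.5],[0,0,0],1],[[0,6,6],[0,0,0],1],[[0,5.5,6],[0,0,0],1],[[0,5.5,6.5],[0,0,0],1],[[0,5,6.5],[0,0,0],1],[[0,5,7],[0,0,0],1],[[0,4.5,7],[0,0,0],1],[[0,4,7],[0,0,0],1],[[0,4,7.5],[0,0,0],1]])

```text
t: 36.77
eef_pos: [0.4704, -0.05, 0.1915]
orientation: [0.001, 0.04, 0.999, -0.0]
force: [0.2, 1.4, 0.6]
width: -0.002
grasp_force: 0.4
```

Run:
```python
from lid import *
s,a,rho=rep(); w=[]
for k in range(1,15): w.append((Tp(a*(1-k/14)+.0,rho)+[.012,0,.004*k/14],QL,1))
plan(s['eef_pos'],q2R(s['orientation']),w,1)
```

```text
{'t': np.float64(36.767), 'joints': array([-0.893,  0.201,  0.985,  2.128, -0.212,  0.91 ,  1.704]), 'eef_pos': array([ 0.47 , -0.05 ,  0.191]), 'force': array([0.209, 1.41 , 0.576])}
corner ang 0.455 rho 0.1856 lid (0.5016167321548785, 4347) (0.5792456319934878, 103)
14 [[[1, 3.5, 5], [0, 0.002, 0.001], 1], [[0, 2.5, 5.5], [0, 0, 0], 1], [[0, 2, 5], [0, 0, 0], 1], [[0, 2, 5.5], [0, 0, 0], 1], [[0, 2, 5.5], [0, 0, 0], 1], [[0, 1.5, 5.5], [0, 0, 0], 1], [[0, 1.5, 5.5], [0, 0, 0], 1], [[0, 1.5, 6], [0, 0, 0], 1], [[0, 1, 5.5], [0, 0, 0], 1], [[0, 1, 5.5], [0, 0, 0], 1], [[0, 0.5, 6], [0, 0, 0], 1], [[0, 0.5, 5.5], [0, 0, 0], 1], [[0, 0.5, 5.5], [0, 0, 0], 1], [[0, 0, 6], [0, 0, 0], 1]]
end [ 0.471 -0.03   0.114]
```

jog_arm(increments=[[[0,3.5,5],[0,0,0],1],[[0,2.5,5.5],[0,0,0],1],[[0,2,5],[0,0,0],1],[[0,2,5.5],[0,0,0],1],[[0,2,5.5],[0,0,0],1],[[0,1.5,5.5],[0,0,0],1],[[0,1.5,5.5],[0,0,0],1],[[0,1.5,6],[0,0,0],1],[[0,1,5.5],[0,0,0],1],[[0,1,5.5],[0,0,0],1],[[0,0.5,6],[0,0,0],1],[[0,0.5,5],[0,0,0],1],[[0,0,3],[0,0,0],1],[[0,0,2],[0,0,0],1],[[0,0,1],[0,0,0],1],[[0,0,0],[0,0,0],1]])

```text
t: 38.2
eef_pos: [0.472, -0.0311, 0.1206]
orientation: [0.001, 0.041, 0.999, -0.0]
force: [-0.2, -1.2, 0.1]
width: -0.0
grasp_force: 0.0
```

jog_arm(increments=[[[0,0,1],[0,0,0],1],[[0,0,1],[0,0,0],1],[[0,0,1],[0,0,0],1],[[0,0,0],[0,0,0],1]])

```text
t: 38.53
eef_pos: [0.4721, -0.0309, 0.1176]
orientation: [0.001, 0.04, 0.999, -0.0]
force: [-0.3, -0.4, -0.6]
width: -0.003
grasp_force: 0.0
```

```bash
cat > lz.py <<'E'
from lid import *
def lz():
  for n in("scene","top"):
    W=cloud(n,viewer.read_camera(n)[1]).reshape(-1,3); S=RT.inv().apply(W-HI)
    for y0 in(.02,.1,.19,.22):
        m=(abs(S[:,1]-y0)<.012)&(abs(S[:,0])<.075)&(S[:,2]<.03)&(S[:,2]>-.02); print(n,y0,m.sum(),(np.median(S[m,2])*1000).round(1) if m.any() else None, end=' | ')
  print()
E
python3 -c "
from lz import *
s=readout.read_state();print(s['t'],s['eef_pos'].round(4),s['force'].round(1));lz()"
```

```text
38.5333 [ 0.4721 -0.0309  0.1176] [-0.3 -0.4 -0.6]
scene 0.02 886 6.5 | scene 0.1 826 8.5 | scene 0.19 314 9.5 | scene 0.22 117 8.9 | top 0.02 586 5.6 | top 0.1 98 6.7 | top 0.19 0 None | top 0.22 2 7.5 |
```

jog_arm(increments=[[[0,0,0.7],[0,0,0],1],[[0,0,0.7],[0,0,0],1],[[0,0,0.7],[0,0,0],1],[[0,0,0],[0,0,0],1]])

```text
t: 38.97
eef_pos: [0.4721, -0.0309, 0.1155]
orientation: [0.001, 0.04, 0.999, -0.0]
force: [-1.4, -0.4, -0.9]
width: 0.004
grasp_force: 0.0
```

jog_arm(increments=[[[0,0,0.7],[0,0,0],1],[[0,0,0.7],[0,0,0],1],[[0,0,0.7],[0,0,0],1],[[0,0,0],[0,0,0],1]])

```text
t: 39.3
eef_pos: [0.4723, -0.031, 0.1145]
orientation: [0.001, 0.041, 0.999, 0.001]
force: [-12.8, 2.1, 41.8]
width: -0.004
grasp_force: 20.7
```

jog_arm(increments=[[[0,0,-2],[0,0,0],1],[[0,0,-10],[0,0,0],1],[[0,0,-25],[0,0,0],1],[[0,0,-30],[0,0,0],1],[[0,0,-30],[0,0,0],1],[[0,0,-30],[0,0,0],1],[[0,30,-20],[0,0,0],1],[[0,35,-10],[0,0,0],1],[[0,35,0],[0,0,0],1],[[0,35,0],[0,0,0],1],[[0,35,0],[0,0,0],1],[[0,35,0],[0,0,0],1],[[0,0,0],[0,0,0],1]])

```text
t: 40.38
eef_pos: [0.488, 0.1802, 0.2705]
orientation: [0.001, 0.037, 0.999, -0.0]
force: [-0.8, -0.1, 0.2]
width: -0.002
grasp_force: 0.0
```

Run:
```python
from lz import *
s=readout.read_state();print(s['t'],s['eef_pos'].round(4),s['force'].round(1));lz()
p,d=viewer.read_camera("scene"); print(tilt("scene",d)[:2])
cv2.imwrite("pics/end.png",p[:,:,::-1])
for n,D0 in(("scene",np.load("pics/scene0.npy")),):
    W=cloud(n,d); 
    for nm,u,v in(("jar",342,133),("flask",291,98),("bottle",383,444),("post",482,251)): print(nm,W[v,u].round(3))
```

```text
40.3833 [0.488  0.1802 0.2705] [-0.8 -0.1  0.2]
scene 0.02 881 6.2 | scene 0.1 831 7.3 | scene 0.19 764 7.4 | scene 0.22 712 5.8 | top 0.02 589 5.3 | top 0.1 581 6.1 | top 0.19 584 5.9 | top 0.22 557 4.5 | 
[(np.float64(0.01), 1008), (np.float64(0.0), 992)]
jar [0.636 0.324 0.084]
flask [0.524 0.147 0.507]
bottle [ 0.671 -0.362  0.216]
post [ 0.811 -0.078  0.431]
```

View pics/end.png

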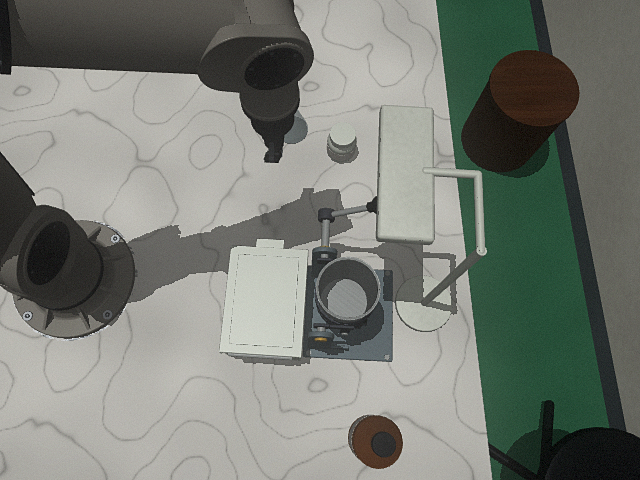

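Final view: the lid is flat on the tub (222–308, 247–360), and the beaker is empty and upright at (348,290). The lamp, jar and bottle are where they were, the flask is still standing behind the wrist at (297,125), and the robot is clear of everything. I'll hand it in.

```bash
python3 -c "
from plant import order; print(order.close_job())"
```

```text
the job is handed in; nothing more can be done
None
```

I handed the job in at about 41 s: the four vials are in the tub, the beaker is back upright on its rest, the lid is pressed shut, and the lamp, bottle, flask and jar are still standing; my grip slipped off the knob early on, so I pushed the lever with shut fingers, and the final lid press peaked at about 43 N at the fingertips.

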